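Shut the potato bin with the hook pole

ROBOT

A 7-joint arm with a two-finger parallel gripper is mounted at the origin on a cart in front of the work surface, level with it; the furniture and walls round the work are solid. World frame = base frame: x ahead of the robot, y to its left, z up, the work surface at z = 0. Lengths are in m, angles in rad, forces in N, time in s.
With the tool pointing down it reaches from about 0.4 to 0.85 m from the base axis. Payload 4.5 kg.
Tool frame: the origin (TCP) lies on the mounting face of the last link; the fingertips stand env.tcp_to_tips ahead of it and the grasp point (between the pads) lies 147 mm ahead of it (env.tcp_to_tips is the distance from the TCP to the fingertips, in m); x points along the fingers, y is the direction in which the jaws open and shut, and the axes are right-handed (so a half turn about x gives the same grasp; the last joint's range is limited). The gripper opens to 88 mm and grips with 3 to 60 N. Pads are 18 mm wide; open, the fingers measure 123 mm over their backs; the gripper's body (75 mm by 187 mm) begins 45 mm behind the grasp point.
Start: joints at [1.266, 0.689, -0.195, 1.565, 0.157, 0.902, -0.215], TCP at [0.208, -0.589, 0.405] pointing down, gripper open.
Joint ranges: [-3.01, 3.01], [-0.46, 2.08], [-1.47, 1.51], [0.13, 2.56], [-1, 4.14], [0.04, 2.09], [-2.66, 2.66]. Speed limits (rad/s): [2.57, 2.57, 3.14, 3.14, 3.14, 3.14, 3.14].

INTERFACE

Orientations are given as a unit quaternion [x, y, z, w].
In Python, from plant import env gives the robot as it stands.
- The arm moves only by the tool servo_tool, never from a script. Its argument "increments" is a list that holds one entry, the list of rows, each a list of 7 numbers: the shift along the tool's x, y, z in cm, then the turn, a rotation vector about the tool's x, y, z in rad, then the opening, from -1 (shut) to 1 (fully open). In form: [[[x, y, z, wx, wy, wz, claw], ...]]. A call has 1 to 12 rows; each row shifts and turns the commanded pose from where the row before left it, along the tool's axes as they then stand; what a row does not reach is not made up. A row lasts 1/10 s, in which the tool goes at most 50 mm and 8.59 degrees, less where a joint would pass 70% of its speed; a pose out of reach is approached as far as the arm can. A call with a gripper value outside its range is refused whole. The fingers move at their own pace and stop on an object; "newtons" is the grip in N (left out, the last holds). Time passes only in rows, so rows that do not move let the fingers close. It gives the time, the measured TCP pose, the force and the opening at its end, in the units of the state.
- env.read_state(): the state, without advancing time (a new reading comes with each control period).
- env.snapshot(name): name is "side" or "top"; returns a dict with "frame" (384x512x3 uint8, red, green, blue), "mtx" (3x3 intrinsics, pixels), "k1" (the pictures are not rectified: a ray, as slopes to the right and down, at radius r is drawn at 1 + k1 r^2 times it, then the intrinsics apply), "pose" (4x4, takes a point from camera to world coordinates). Camera axes: x right, y up, looking along -z (the intrinsics and any distortion apply to the point x, -y, -z); pixel columns grow to the right and rows downward; lengths in m; the calibration is good to about 2 mm. A picture is of the moment at which its call begins. There is no depth.
- env.sign_off(): hands the job in, once; it reports no verdict.
The state is a dict: "time": time; "joint_positions": joint angles; "joint_velocities": joint speeds; "joint_efforts": joint torques, N m; "ee_pos": TCP position; "orientation": TCP orientation; "ft_force": force on the tool from outside, world axes, zero at the start; "ft_torque": the same for the moment, N m; "opening": opening from 0.0 (shut) to 1.0 (fully open).
Only numpy, scipy, OpenCV 4.12 (cv2) and the standard library are available. Lean on these libraries where they do the work, as an engineer would, in place of code of your own. Each camera call takes 0.05 s, during which the arm holds its last target.

TASK

The potato bin stands too far back under the cupboard for a hand, so use the hook pole to shut it: put the hook through the ring on the raised lid and, with the hook staying in the ring, bring the lid down gently until it is fully shut, without slamming it or forcing it. Touch the bin and its lid only with the pole; then unhook the pole and lay it back down flat on the worktop, away from the bin, leaving the other things where they stand.

Things in the scene. Friction and masses are not known exactly. Their poses are not given: they have to be found in the camera images.
- pole_grip (a point): Grip point of the loose hook pole (120 g): centre of the dark wooden handle's section, a bar 22 mm wide (y), 26 mm high (z), from 80 mm behind this point to 30 mm ahead; then a 7 mm steel rod runs on to the hook. x points along the pole to the hook, y to the side of the prong, z up as it lies flat (point then 13 mm above the worktop). Centre of mass about 12 mm behind.
- pole_hook (a point): Middle of the hook's prong, 170 mm ahead (x) and 18 mm to the left (y) of pole_grip, same height and axes. The prong, a 7 mm round bar, leaves the end of the rod at a right angle along +y and reaches y = 38 mm from the rod's axis; its last 16 mm bend back 6 mm toward the handle and end in a 9 mm ball. It enters the ring by a sideways move along +y.
- lid_ring (a point): Centre of the steel ring eye on the lid's near edge: inner diameter 28 mm, wire 5 mm. Its hole runs along y, parallel to the hinge, so a prong goes in sideways. Turns with the lid: x points along the lid to the hinge, z out of the lid's upper face. The centre is 151 mm from the hinge axis along x, 6 mm above it along z, and 21 mm beyond the lid's edge.
- lid_hinge (a point): Middle of the lid's hinge axis, on the bin's far upper rim, 110 mm above the worktop. Axes are the bin's: x level, from the bin's front to its back (away from the robot), y to the left along the hinge, z up. Does not move with the lid.
- potato_bin: Green steel potato bin fixed to the worktop, 130 mm deep (x), 200 mm wide (y), 110 mm high without its wooden lid (11 mm thick, 0.15 to 0.3 kg). It stands beneath the wall cupboard (underside about 440 mm above the worktop). Origin: centre of its underside; x points to its back, y to the left.
- bin_lid (a joint): Opening angle of the lid in rad: 0 is fully shut, about 1.57 upright, 1.75 fully open. The stiff hinge (about 0.3 N m of friction) holds the lid at any angle; it takes about 1 to 4 N at the ring to move it.
- red_lid_jar: Bystander: round jar with red lid, 66x66x100 mm; origin at the centre of its underside, z up.
- black_cap_jar: Bystander: small spice jar with black cap, 40x40x105 mm; origin at the centre of its underside, z up.
- yellow_cap_jar: Bystander: spice jar with yellow cap, 42x42x106 mm, in front of the bin; origin at the centre of its underside, z up.
- hook_pole: The whole hook pole, 254 mm long; origin on the handle's underside, 13 mm below pole_grip, same axes.

How it is judged:
On the way, in this order (a step that is already met when the one before it is completed fails the run):
1. the hook's prong is through the ring while the lid is still up (above 1 rad) (distance between pole_hook and lid_ring below 0.02 m and value of joint bin_lid above 1 rad), for 0.2 s.
2. the lid has come down below 0.3 rad with the prong still in the ring (distance between pole_hook and lid_ring below 0.02 m and value of joint bin_lid below 0.3 rad), for 0.1 s.
At the end, for the whole second after the job is handed in: The lid is shut to within 0.03 rad, and the pole lies flat on the worktop (tilted less than 0.15 rad, handle's middle lower than 22 mm, hook lower than 30 mm) with its hook at least 60 mm from the ring; the three jars are within 30 mm of where they stood (value of joint bin_lid below 0.03 rad and height (world z) of pole_grip below 0.022 m and height (world z) of pole_hook below 0.03 m and angle between pole_grip's own z axis and vertical below 0.15 rad and distance between pole_hook and lid_ring above 0.06 m); the robot touches nothing.
It fails at once if the lid swings shut faster than 2.5 rad/s (slammed) (velocity of joint bin_lid below -2.5 rad/s).
It fails at once if the pole presses or pulls on the bin or its lid with more than 20 N (contact force between hook_pole and potato_bin above 20 N).
It fails at once if the gripper or arm touches the bin or its lid (contact force between any of the fingers, the arm and potato_bin above 0.5 N).
It fails at once if a bystander is moved by more than 30 mm (distance of any of red_lid_jar, black_cap_jar, yellow_cap_jar from where it was at the start of the episode above 0.03 m).
It also fails if it takes over 61 s, if anything falls off the work surface, if the arm or the gripper's body presses on something with over 40 N, if the wrist force passes 120 N, or if a joint passes its speed limit or range.

## Working session

There is one attempt and no reset: what is moved stays moved. The work goes in short steps, Python scripts to look and compute and a tool call to move; the robot and the scene stay as the last step left them, time stands still between calls to the robot, and variables do not carry over. Pictures are saved under pics/ and viewed, and the job is handed in when it is done.

Besides the shell and the picture viewer there is one more tool, called after "Call:" as name([rows], argument=value, ...), one row to a line, values as JSON. servo_tool: Moves the arm, as the interface text tells. Its arguments: {"type":"object","properties":{"increments":{"type":"array"},"newtons":{"type":"number"}},"required":["increments"]}

```bash
ls; mkdir -p pics
python3 - <<'E'
from plant import env
import cv2
s=env.read_state()
for k,v in s.items(): print(k,v)
print(env.tcp_to_tips)
for n in("side","top"):
    d=env.snapshot(n); cv2.imwrite(f"pics/{n}0.png",d["frame"][:,:,::-1]); print(n,d["mtx"],d["k1"],d["pose"])
E
```

```text
pics
time 0.0
joint_positions [ 1.26578048  0.68999659 -0.19449206  1.56634053  0.15733503  0.90252253
 -0.21513559]
joint_velocities [ 2.21207365e-04  2.67291646e-05  9.56408297e-04 -4.92952132e-04
 -1.45749767e-05  1.13400736e-03  3.44753198e-04]
joint_efforts [-7.42352804e-04 -5.27560401e+01 -1.26755275e+00 -1.53424466e+01
 -5.27968642e-02  6.62271545e-03  1.39861850e-04]
ee_pos [ 0.20758164 -0.58917095  0.40390227]
orientation [-0.69680738 -0.11987491  0.69715442 -0.11859675]
ft_force [ 0.12893848 -1.49859573 -0.76917596]
ft_torque [ 0.00097076 -0.00475612  0.04303565]
opening 0.9977016573663855
0.166
side [[411.27954529   0.         251.43540331]
 [  0.         411.27954529 199.77237503]
 [  0.           0.           1.        ]] -0.11134063240515298 [[-0.94993897  0.19186351 -0.24658537  0.34913266]
 [-0.31232548 -0.60408689  0.73316562  0.91662148]
 [-0.00829126  0.77347749  0.63376954  0.65374268]
 [ 0.          0.          0.          1.        ]]
top [[454.5181477    0.         260.68008883]
 [  0.         454.5181477  197.81739665]
 [  0.           0.           1.        ]] -0.05738427744814967 [[ 0.08840847  0.96102162 -0.26195683  0.26892289]
 [-0.99606554  0.08368058 -0.02917195  0.23673907]
 [-0.00611418  0.26350522  0.96463859  1.17910874]
 [ 0.          0.          0.          1.        ]]
```

View pics/side0.png

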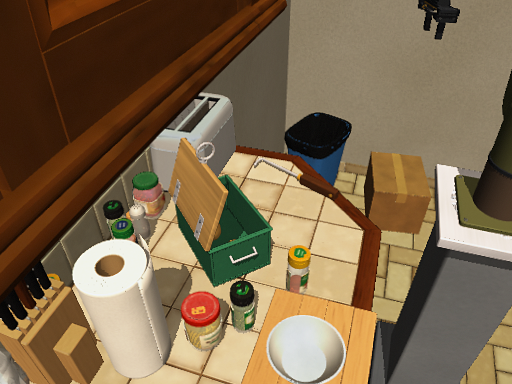

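View pics/top0.png

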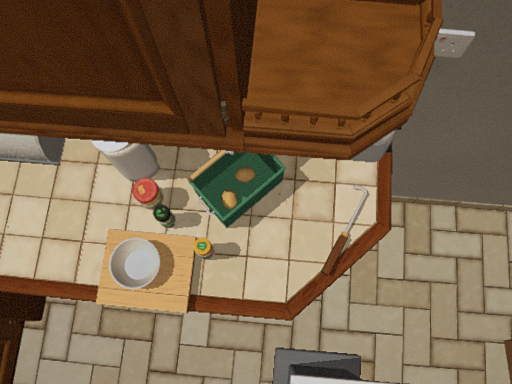

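Run:
```python
import cv2
a=cv2.imread("pics/side0.png"); b=cv2.imread("pics/top0.png")
cv2.imwrite("pics/z1.png",cv2.resize(a[120:300,150:350],None,fx=4,fy=4,interpolation=cv2.INTER_CUBIC)[:600])
cv2.imwrite("pics/z1.png",cv2.resize(a[125:275,150:350],None,fx=4,fy=4,interpolation=cv2.INTER_CUBIC))
cv2.imwrite("pics/z2.png",cv2.resize(b[130:280,180:380],None,fx=4,fy=4,interpolation=cv2.INTER_CUBIC))
```

```text
(no output)
```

View pics/z1.png

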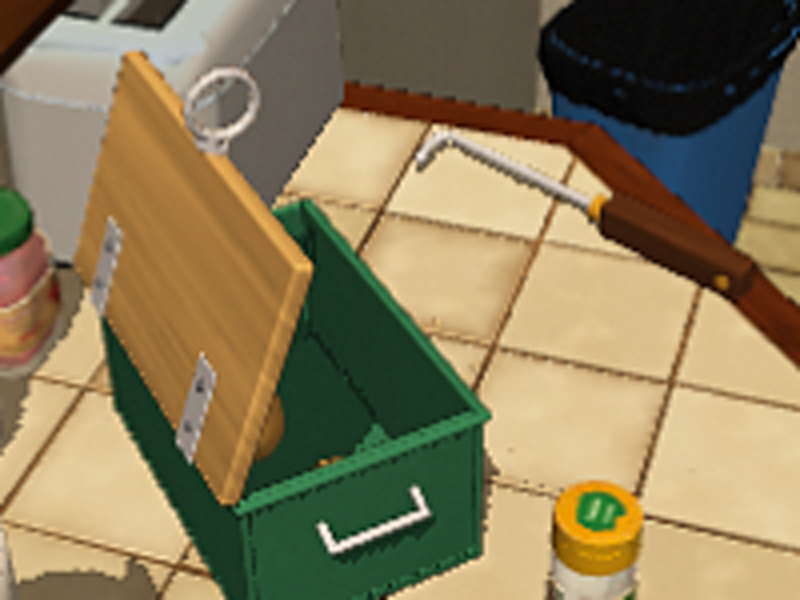

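View pics/z2.png

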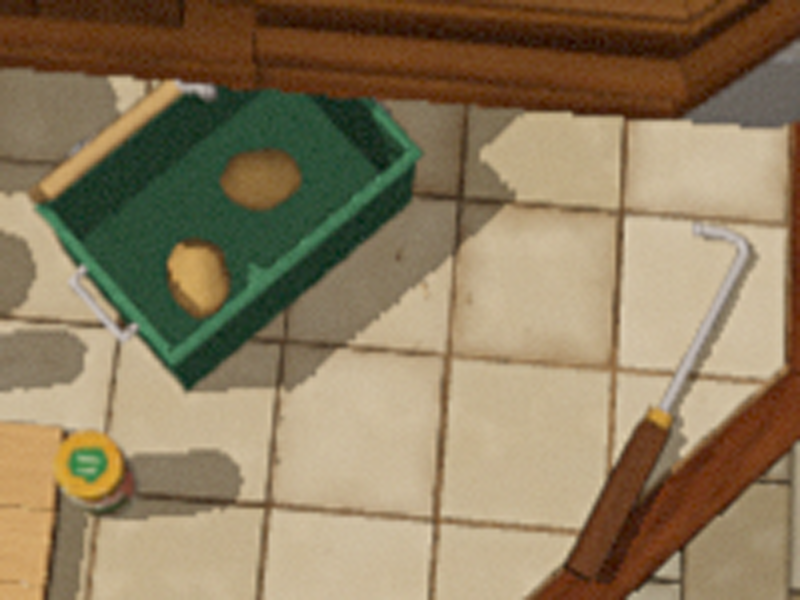

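```bash
cat > h.py <<'E'
import numpy as np, cv2
from scipy.optimize import least_squares
from scipy.spatial.transform import Rotation as R
C={"side":(np.array([[411.27954529,0,251.43540331],[0,411.27954529,199.77237503],[0,0,1]]),-0.11134063240515298,np.array([[-0.94993897,0.19186351,-0.24658537,0.34913266],[-0.31232548,-0.60408689,0.73316562,0.91662148],[-0.00829126,0.77347749,0.63376954,0.65374268]])),
"top":(np.array([[454.5181477,0,260.68008883],[0,454.5181477,197.81739665],[0,0,1]]),-0.05738427744814967,np.array([[0.08840847,0.96102162,-0.26195683,0.26892289],[-0.99606554,0.08368058,-0.02917195,0.23673907],[-0.00611418,0.26350522,0.96463859,1.17910874]]))}
def proj(n,P):
    K,k,T=C[n]; P=np.atleast_2d(P)
    c=(P-T[:,3])@T[:,:3]; s=np.c_[c[:,0]/-c[:,2],-c[:,1]/-c[:,2]]
    s=s*(1+k*(s**2).sum(1,keepdims=True)); return s@K[:2,:2].T+K[:2,2]
def pole_pts(p,L):  # p= xyz of grip, yaw, pitch ; L local pts
    Rm=R.from_euler('ZYX',[p[3],p[4] if len(p)>4 else 0,p[5] if len(p)>5 else 0]).as_matrix()
    return np.atleast_2d(L)@Rm.T+np.array(p[:3])
def binp(p,L):
    c,s=np.cos(p[2]),np.sin(p[2]); L=np.atleast_2d(L).astype(float)
    return L@np.array([[c,-s,0],[s,c,0],[0,0,1]]).T+[p[0],p[1],0]
def lidp(a,L,hx=.065):  # lid frame (x to hinge, y, z out of upper) -> bin frame
    L=np.atleast_2d(L).astype(float); c,s=np.cos(a),np.sin(a)
    # at a=0: bin x=hx+X ; open: near edge rises
    X,Y,Z=L.T
    return np.c_[hx+X*c+Z*s, Y, .110-X*s+Z*c]
def snap(name,fn,crop=None,f=1):
    from plant import env
    d=env.snapshot(name)["frame"][:,:,::-1]
    cv2.imwrite("pics/raw_"+fn,d)
    if crop: x0,x1,y0,y1=crop; d=d[y0:y1,x0:x1]
    d=cv2.resize(d,None,fx=f,fy=f,interpolation=cv2.INTER_CUBIC); cv2.imwrite("pics/"+fn,d)
E
python3 - <<'E'
from h import *
B=[("top",(-.065,.1,.11),(222.5,218)),("top",(-.065,-.1,.11),(284.5,168.2)),("top",(-.065,.1,0),(227.5,227)),("top",(-.065,-.1,0),(283.3,177.5)),
("side",(-.065,.1,.11),(272,228.2)),("side",(-.065,-.1,.11),(227,175.8)),("side",(-.065,.1,0),(270.5,263)),("side",(.065,.1,.11),(211,251.5))]
f=lambda p:np.concatenate([proj(n,binp(p,l))[0]-q for n,l,q in B])
r=least_squares(f,[.7,.27,.8],x_scale=[.1,.1,.1]); print("bin",r.x); print(r.fun.reshape(-1,2).round(1))
b=r.x
Ld=[("side",(-.151,0,.006),(205.5,151.7)),("side",(-.130,.1,.0),(227.5,192))]
for hx in(.065,):
  g=lambda a:np.concatenate([proj(n,binp(b,lidp(a[0],l,hx)))[0]-q for n,l,q in Ld])
  r=least_squares(g,[1.4]);print("lid",r.x,r.fun.reshape(-1,2).round(1))
a=r.x[0]
print("ring",binp(b,lidp(a,[-.151,0,.006])),"hinge",binp(b,[.065,0,.11]))
P=[("top",(.17,0,0),(365.7,190)),("top",(.164,.036,0),(355,187.2)),("top",(.03,0,0.003),(345,233.7)),("side",(.17,0,0),(260,159)),("side",(.164,.036,0),(256,165.7)),("side",(.03,0,.0),(299,177)),("top",(-.08,0,0.013),(180+585/4,130+572/4))]
f=lambda p:np.concatenate([proj(n,pole_pts(p,l))[0]-q for n,l,q in P])
r=least_squares(f,[.4,-.1,.013,-.3]); print("pole",r.x); print(r.fun.reshape(-1,2).round(1))
E
```

```text
bin [0.61544081 0.33347801 0.82199912]
[[ 0.8  1.3]
 [-0.2 -1.6]
 [-0.6  1.4]
 [-0.8  2.4]
 [-0.4 -1.4]
 [-1.1 -1.8]
 [-0.2  1.9]
 [-0.8 -0.8]]
lid [1.22801545] [[-1.2 -0.8]
 [ 1.3 -1.6]]
ring [[0.62898702 0.34805398 0.25423201]] hinge [[0.65969009 0.38109104 0.11      ]]
pole [ 0.47662834  0.05669097  0.0084372  -0.40820165]
[[ 1.4  0.2]
 [-1.  -1.2]
 [-0.3  1.6]
 [ 0.5 -0.2]
 [-2.3 -0.6]
 [ 1.7  1.1]
 [ 0.3 -0.8]]
```

Run:
```python
from h import *
def ray(n,uv,z):
    K,k,T=C[n]
    s=np.linalg.inv(K)@np.array([*uv,1]); u=cv2.undistortPoints(np.array([[uv]],float),K,np.array([k,0,0,0]))[0,0]
    d=T[:,:3]@np.array([u[0],-u[1],-1]); return T[:,3]+d*(z-T[2,3])/d[2]
for uv in[(200,146),(240,150),(350,158),(385,140)]: print("cup",ray("top",uv,.44))
print("yellow",ray("top",(202.5,246),.106),ray("side",(299.5,253),.106))
print("black",ray("top",(162,212),.105),ray("side",(243,286),.105))
print("red",ray("top",(146,188),.1))
print("edge",[ray("top",u,0).round(3) for u in((377,223),(300,300),(205,295))])
print("tool axes",R.from_quat([-0.69680738,-0.11987491,0.69715442,-0.11859675]).as_matrix().round(3))
```

```text
cup [0.55379989 0.37284482 0.44      ]
cup [0.55230706 0.30250192 0.44      ]
cup [0.55414837 0.11149379 0.44      ]
cup [0.59318677 0.05127975 0.44      ]
yellow [0.42968246 0.39685649 0.106     ] [0.4312912 0.4015448 0.106    ]
black [0.50400705 0.50584385 0.105     ] [0.50463896 0.50368074 0.105     ]
red [0.56243552 0.55599325 0.1       ]
edge [array([ 0.547, -0.041,  0.   ]), array([0.33 , 0.149, 0.   ]), array([0.321, 0.391, 0.   ])]
tool axes [[-0.001  0.332 -0.943]
 [ 0.002 -0.943 -0.332]
 [-1.    -0.002  0.   ]]
```

```bash
cat >> h.py <<'E'
def toolR(psi,phi,sg=-1,roll=0):
    x=np.array([np.sin(phi)*np.cos(psi),np.sin(phi)*np.sin(psi),-np.cos(phi)]); y=sg*np.array([-np.sin(psi),np.cos(psi),0])
    return np.c_[x,y,np.cross(x,y)]
def to(gp,Rt,first="t"):
    """gp: desired grasp point; prints translation (tool cm) & rotvec; first t: translate then rotate"""
    from plant import env
    s=env.read_state(); Rc=R.from_quat(s["orientation"]).as_matrix(); p=np.array(s["ee_pos"])
    tgt=np.array(gp)-.147*Rt[:,0]
    d=tgt-p
    np.set_printoptions(suppress=True,precision=4)
    print("t",round(s["time"],2),"TCP",p,"grasp",p+.147*Rc[:,0],"q",np.array(s["joint_positions"]).round(2))
    print("F",np.array(s["ft_force"]).round(2),"open",round(s["opening"],3))
    print("world d",d.round(4),"cm in current frame",(Rc.T@d*100).round(2),"in target frame",(Rt.T@d*100).round(2))
    print("rotvec",R.from_matrix(Rc.T@Rt).as_rotvec().round(4))
E
python3 - <<'E'
from h import *
P=[("top",(.17,0,0),(365.7,190)),("top",(.164,.036,0),(355,187.2)),("top",(.03,0,0.003),(345,233.7)),("side",(.17,0,0),(260,159)),("side",(.164,.036,0),(256,165.7)),("side",(.03,0,.0),(299,177)),("top",(-.08,0,0.013),(180+585/4,130+572/4))]
f=lambda p:np.concatenate([proj(n,pole_pts([p[0],p[1],.013,p[2]],l))[0]-q for n,l,q in P])
r=least_squares(f,[.4,-.1,-.3]); print("pole",r.x); print(r.fun.reshape(-1,2).round(1))
x,y,ps=r.x
g=[x-.015*np.cos(ps),y-.015*np.sin(ps),.15]
for sg in(-1,1):
  to(g,toolR(ps,.7,sg))
E
```

```text
pole [ 0.47551658  0.05825468 -0.40457561]
[[ 0.9  0. ]
 [-1.4 -1.4]
 [-0.6  1.6]
 [ 0.6 -1.1]
 [-2.2 -1.5]
 [ 2.1  0.2]
 [-0.  -0.5]]
t 0.1 TCP [ 0.2076 -0.5892  0.404 ] grasp [ 0.2075 -0.589   0.257 ] q [ 1.27  0.69 -0.19  1.57  0.16  0.9  -0.22]
F [-0.93 -0.43 -0.08] open 1.0
world d [ 0.1671  0.6906 -0.1416] cm in current frame [ 14.25 -59.56 -38.72] in target frame [  3.21 -70.06  18.17]
rotvec [0.7118 0.6676 0.2614]
t 0.1 TCP [ 0.2076 -0.5892  0.404 ] grasp [ 0.2075 -0.589   0.257 ] q [ 1.27  0.69 -0.19  1.57  0.16  0.9  -0.22]
F [-0.93 -0.43 -0.08] open 1.0
world d [ 0.1671  0.6906 -0.1416] cm in current frame [ 14.25 -59.56 -38.72] in target frame [  3.21  70.06 -18.17]
rotvec [-2.2767 -0.3258  0.832 ]
```

Call:
servo_tool([
  [[0.3,-2.5,-1.6,0,0,0,1],[0.3,-2.5,-1.6,0,0,0,1],[0.3,-2.5,-1.6,0,0,0,1],[0.3,-2.5,-1.6,0,0,0,1],[0.3,-2.5,-1.6,0,0,0,1],[0.3,-2.5,-1.6,0,0,0,1],[0.3,-2.5,-1.6,0,0,0,1],[0.3,-2.5,-1.6,0,0,0,1],[0.3,-2.5,-1.6,0,0,0,1],[0.3,-2.5,-1.6,0,0,0,1],[0.3,-2.5,-1.6,0,0,0,1],[0.3,-2.5,-1.6,0,0,0,1]],
])

```text
time: 1.3
ee_pos: [0.2892, -0.2416, 0.3686]
orientation: [0.697, 0.119, -0.697, 0.119]
ft_force: [1.0, 1.0, 0.5]
opening: 1.002
```

Call:
servo_tool([
  [[0.3,-2.5,-1.6,0,0,0,1],[0.3,-2.5,-1.6,0,0,0,1],[0.3,-2.5,-1.6,0,0,0,1],[0.3,-2.5,-1.6,0,0,0,1],[0.3,-2.5,-1.6,0,0,0,1],[0.3,-2.5,-1.6,0,0,0,1],[0.3,-2.5,-1.6,0,0,0,1],[0.3,-2.5,-1.6,0,0,0,1],[0.3,-2.5,-1.6,0,0,0,1],[0.3,-2.5,-1.6,0,0,0,1],[0.3,-2.5,-1.6,0,0,0,1],[0,0,0,0,0,0,1]],
])

```text
time: 2.5
ee_pos: [0.3649, 0.0789, 0.3353]
orientation: [0.697, 0.122, -0.696, 0.121]
ft_force: [1.2, -1.1, 0.6]
opening: 1.001
```

```bash
cat > pk.py <<'E'
from h import *
import sys
x,y,ps=.4755,.0583,-.4046
z=float(sys.argv[1]); sg=int(sys.argv[2]); b=float(sys.argv[3])
to([x-b*np.cos(ps),y-b*np.sin(ps),z],toolR(ps,.7,sg))
E
python3 pk.py .1 -1 .015; python3 pk.py .1 1 .015
```

```text
t 2.5 TCP [0.3649 0.0789 0.3353] grasp [0.3652 0.0792 0.1883] q [-0.36  0.54  0.03  2.37 -0.07  0.23 -1.48]
F [ 1.15 -1.09  0.56] open 1.001
world d [ 0.0098  0.0226 -0.1229] cm in current frame [12.3  -1.78 -1.65] in target frame [ 9.41 -2.46  7.91]
rotvec [0.7181 0.6643 0.2647]
t 2.5 TCP [0.3649 0.0789 0.3353] grasp [0.3652 0.0792 0.1883] q [-0.36  0.54  0.03  2.37 -0.07  0.23 -1.48]
F [ 1.15 -1.09  0.56] open 1.001
world d [ 0.0098  0.0226 -0.1229] cm in current frame [12.3  -1.78 -1.65] in target frame [ 9.41  2.46 -7.91]
rotvec [-2.2715 -0.3293  0.8264]
```

```bash
cat > kin.py <<'E'
import numpy as np, itertools
from scipy.spatial.transform import Rotation as R
from scipy.optimize import least_squares
D=[([1.26578048,0.68999659,-0.19449206,1.56634053,0.15733503,0.90252253,-0.21513559],[0.20758164,-0.58917095,0.40390227],[-0.69680738,-0.11987491,0.69715442,-0.11859675])]
def save():
    from plant import env
    import json,os
    s=env.read_state()
    L=json.load(open("kd.json")) if os.path.exists("kd.json") else D
    e=[list(map(float,s["joint_positions"])),list(map(float,s["ee_pos"])),list(map(float,s["orientation"]))]
    L.append(e); json.dump(L,open("kd.json","w")); return L
M=R.from_matrix(np.array([[0,1,0],[0,0,1],[1,0,0]]))
E
python3 - <<'E'
from kin import *
L=save()
np.set_printoptions(suppress=True,precision=3)
res=[]
for s in itertools.product([1,-1],repeat=7):
    Rs=[R.from_euler('ZYZYZYZ',np.array(q)*s) for q,_,_ in L]
    # base offset Rz(b), tool offset Rz(c) in last frame with M
    def f(v): return np.concatenate([(R.from_quat(o).inv()*R.from_euler('z',v[0])*r*R.from_euler('z',v[1])*R.from_matrix([[0,1,0],[0,0,1],[1,0,0]]).inv()).as_rotvec() for r,(q,p,o) in zip(Rs,L)])
    b=min((least_squares(f,[i,j]) for i in(0,1.5,3,-1.5) for j in(0,1.5,3,-1.5)),key=lambda r:r.cost)
    res.append((b.cost,s,b.x))
res.sort(key=lambda r:r[0])
for r in res[:12]: print(r)
E
```

```text
Traceback (most recent call last):
  File "scipy/spatial/transform/_rotation.pyx", line 1413, in scipy.spatial.transform._rotation.Rotation.from_euler
ValueError: Expected axis specification to be a non-empty string of upto 3 characters, got ZYZYZYZ
```

```bash
cat >> kin.py <<'E'
def chain(q,s):
    r=R.identity()
    for a,b,c in zip('zyzyzyz',q,s): r=r*R.from_euler(a,b*c)
    return r
E
python3 - <<'E'
from kin import *
import json
L=json.load(open("kd.json"))
np.set_printoptions(suppress=True,precision=3)
res=[]
for s in itertools.product([1,-1],repeat=7):
    if s[1]<0: continue
    Rs=[chain(q,s) for q,_,_ in L]
    def f(v): return np.concatenate([(R.from_quat(o).inv()*R.from_euler('z',v[0])*r*R.from_euler('z',v[1])*M).as_rotvec() for r,(q,p,o) in zip(Rs,L)])
    b=min((least_squares(f,[i,j]) for i in(0,2,-2) for j in(0,2,-2)),key=lambda r:r.cost)
    res.append((b.cost,s,b.x))
res.sort(key=lambda r:r[0])
for r in res[:10]: print(r)
E
```

```text
(np.float64(4.362977024345512e-17), (-1, 1, -1, 1, -1, 1, -1), array([-0.   , -3.142]))
(np.float64(5.4716141539673166e-05), (1, 1, 1, 1, 1, 1, 1), array([2.003, 1.318]))
(np.float64(0.0586712396628596), (-1, 1, -1, 1, 1, 1, -1), array([ 1.57 , -1.599]))
(np.float64(0.06125265550661053), (1, 1, 1, 1, -1, 1, 1), array([2.457, 1.8  ]))
(np.float64(0.061408931854141924), (-1, 1, 1, 1, -1, 1, -1), array([-1.336,  1.681]))
(np.float64(0.06410403766086707), (1, 1, -1, 1, 1, 1, 1), array([-0.908, -1.468]))
(np.float64(0.11885590197641349), (-1, 1, 1, 1, 1, 1, -1), array([ 0.843, -2.452]))
(np.float64(0.12374415223805568), (1, 1, -1, 1, -1, 1, 1), array([ 0.375, -0.157]))
(np.float64(1.4906841343341641), (1, 1, 1, -1, -1, -1, 1), array([-1.765, -2.513]))
(np.float64(1.4933704431129393), (-1, 1, -1, -1, 1, -1, -1), array([-1.617,  1.588]))
```

Call:
servo_tool([
  [[-1,0,-0.5,0.1,0.05,0,1],[-1,0,-0.5,0.1,0.05,0,1],[-1,0,-0.5,0.1,0.05,0,1],[-1,0,-0.5,0.1,0.05,0,1],[0,0,0,0,0,0,1]],
])

```text
time: 3.0
ee_pos: [0.3802, 0.0776, 0.3778]
orientation: [0.773, -0.011, -0.633, -0.034]
ft_force: [0.6, 0.3, -0.9]
opening: 0.999
```

Run:
```python
from kin import *
save()
```

Call:
servo_tool([
  [[0,0,0,0.05,0,0.1,1],[0,0,0,0.05,0,0.1,1],[0,0,0,0.05,0,0.1,1],[0,0,0,0,0,0,1]],
])

```text
time: 3.4
ee_pos: [0.3801, 0.0794, 0.3762]
orientation: [0.757, -0.172, -0.63, 0.007]
ft_force: [-0.7, 0.9, -1.1]
opening: 0.998
```

```bash
cat >> kin.py <<'E'
S=(-1,1,-1,1,-1,1,-1)
def fk(q,v):
    a1,h,a3,d3,a5,d5,a7,d7=v
    r=R.identity(); p=np.zeros(3)
    rs=[]
    for a,b,c in zip('zyzyzyz',q,S): r=r*R.from_euler(a,b*c); rs.append(r)
    p=np.array([0,0,h])+rs[0].apply([a1,0,0])+rs[2].apply([a3,0,d3])+rs[4].apply([a5,0,d5])+rs[6].apply([0,0,d7])+rs[5].apply([a7,0,0])
    return p,(r*R.from_euler('z',np.pi)*M)
E
python3 - <<'E'
from kin import *
L=save(); np.set_printoptions(suppress=True,precision=4)
for q,p,o in L: print(np.array(q).round(2),np.array(p).round(3), ((R.from_quat(o).inv())*fk(q,[0]*8)[1]).magnitude())
f=lambda v:np.concatenate([fk(q,v)[0]-p for q,p,o in L])
r=least_squares(f,[0,.3,0,.35,0,.35,0,.1]); print(r.x,r.fun, np.linalg.svd(r.jac)[1])
E
```

```text
[ 1.27  0.69 -0.19  1.57  0.16  0.9  -0.22] [ 0.208 -0.589  0.404] 1.297911343315959e-08
[-0.36  0.54  0.03  2.37 -0.07  0.23 -1.48] [0.365 0.079 0.335] 5.725743836247979e-16
[-0.45  0.44  0.16  2.37 -0.24  0.15 -1.71] [0.38  0.078 0.378] 4.771217027767767e-16
[-0.89  0.57  0.7   2.34 -0.17  0.29 -1.93] [0.38  0.079 0.376] 3.7721760426748056e-16
[-0.2369  0.0441 -0.2679  1.1357 -0.1203  0.2493 -0.0798  0.6181] [ 0.0117  0.0069  0.0046 -0.0103  0.0365 -0.0115  0.0039  0.0037  0.0235
 -0.0065 -0.0013 -0.0166] [3.9584 3.8912 0.804  0.5242 0.4793 0.1655 0.0987 0.043 ]
```

Run:
```python
from kin import *
import json
L=json.load(open("kd.json")); np.set_printoptions(suppress=True,precision=4)
rows=[];y=[]
for q,p,o in L:
    r=R.identity(); rs=[]
    for a,b,c in zip('zyzyzyz',q,S): r=r*R.from_euler(a,b*c); rs.append(r.as_matrix())
    # unknown: h, a3,d3,a4,d5,a6,d7
    A=np.c_[[0,0,1],rs[2][:,0],rs[2][:,2],rs[3][:,0],rs[3][:,2],rs[5][:,0],rs[5][:,2]]
    B=np.c_[A,rs[0][:,0]]
    rows.append(B); y.append(p)
A=np.vstack(rows); y=np.hstack(y)
for AA in(A[:,:7],A):
    x,res,rk,sv=np.linalg.lstsq(AA,y,rcond=None); print(x,(AA@x-y).round(4),sv)
```

```text
[ 0.3649 -0.3321  0.6563 -0.0053  0.2809 -0.246   0.4995] [ 0.027   0.0124  0.0043 -0.0121  0.0318 -0.0076  0.0193  0.0061  0.0176
 -0.0219  0.0017 -0.0143] [3.951  3.4155 0.5421 0.5231 0.3485 0.1638 0.0932]
[ 0.1681 -0.3154  0.9011 -0.0639  0.2612 -0.2045  0.5399 -0.1491] [ 0.017   0.008   0.0031 -0.011   0.0351 -0.0107  0.0063  0.0056  0.0256
 -0.0101 -0.0014 -0.0181] [3.9584 3.9007 0.7194 0.5352 0.5207 0.1642 0.1008 0.0618]
```

Run:
```python
from kin import *
import json
L=json.load(open("kd.json")); np.set_printoptions(suppress=True,precision=4)
for q,p,o in L:
    r=R.identity(); rs=[]
    for a,b,c in zip('zyzyzyz',q,S): r=r*R.from_euler(a,b*c); rs.append(r.as_matrix())
    pp=np.array([0,0,.2848])+rs[2]@[0,0,.4208]+rs[4]@[0,0,.3143]+rs[6]@[0,0,.1674]
    print(np.array(p)-pp, rs[0].T@(np.array(p)-pp))
```

```text
[-0.0024 -0.1245  0.1572] [ 0.118  -0.0396  0.1572]
[ 0.0909 -0.0161  0.1625] [ 0.0796 -0.0467  0.1625]
[ 0.0796 -0.0158  0.1716] [ 0.0649 -0.0487  0.1716]
[0.0813 0.0183 0.172 ] [ 0.0653 -0.0517  0.172 ]
```

Run:
```python
from kin import *
import json
L=json.load(open("kd.json")); np.set_printoptions(suppress=True,precision=4)
rows=[];y=[]
for q,p,o in L:
    r=R.identity(); rs=[]
    for a,b,c in zip('zyzyzyz',q,S): r=r*R.from_euler(a,b*c); rs.append(r.as_matrix())
    rows.append(np.c_[[0,0,1],rs[0][:,0],rs[0][:,1],rs[2][:,2],rs[2][:,1],rs[4][:,2],rs[4][:,1],rs[6][:,2]]); y.append(p)
A=np.vstack(rows); y=np.hstack(y)
n=["h","x1","y1","d3","y3","d5","y5","d7"]
for c in([0,3,5,7],[0,2,3,5,7],[0,2,3,4,5,7],[0,2,3,4,5,6,7],[0,1,2,3,5,7],[0,1,2,3,4,5,6,7]):
    AA=A[:,c]
    x,res,rk,sv=np.linalg.lstsq(AA,y,rcond=None); print(dict(zip([n[i] for i in c],x.round(4))),np.abs(AA@x-y).max().round(4),sv[-1])
```

```text
{'h': np.float64(0.4675), 'd3': np.float64(0.5556), 'd5': np.float64(0.3444), 'd7': np.float64(0.2742)} 0.0446 0.2373541948113531
{'h': np.float64(0.3567), 'y1': np.float64(-0.0441), 'd3': np.float64(0.5548), 'd5': np.float64(0.3484), 'd7': np.float64(0.1574)} 0.0111 0.21365516789880243
{'h': np.float64(0.3468), 'y1': np.float64(-0.0188), 'd3': np.float64(0.5633), 'y3': np.float64(-0.0273), 'd5': np.float64(0.3449), 'd7': np.float64(0.1597)} 0.0 0.2135988404048174
{'h': np.float64(0.3469), 'y1': np.float64(-0.0188), 'd3': np.float64(0.5634), 'y3': np.float64(-0.0269), 'd5': np.float64(0.3448), 'y5': np.float64(-0.0004), 'd7': np.float64(0.1601)} 0.0 0.05715110442973282
{'h': np.float64(0.3249), 'x1': np.float64(-0.0262), 'y1': np.float64(-0.0432), 'd3': np.float64(0.6054), 'd5': np.float64(0.3445), 'd7': np.float64(0.1719)} 0.0115 0.11399395367177688
{'h': np.float64(0.3469), 'x1': np.float64(-0.0), 'y1': np.float64(-0.0188), 'd3': np.float64(0.5634), 'y3': np.float64(-0.0269), 'd5': np.float64(0.3448), 'y5': np.float64(-0.0004), 'd7': np.float64(0.1601)} 0.0 0.05608290871388941
```

```bash
cat >> kin.py <<'E'
lo=np.array([-3.01,-.46,-1.47,.13,-1,.04,-2.66]); hi=np.array([3.01,2.08,1.51,2.56,4.14,2.09,2.66])
V=dict(h=.3469,y1=-.0188,d3=.5634,y3=-.0269,d5=.3448,y5=-.0004,d7=.1601)
def FK(q,full=False):
    r=R.identity(); rs=[]
    for a,b,c in zip('zyzyzyz',q,S): r=r*R.from_euler(a,b*c); rs.append(r.as_matrix())
    sh=np.array([0,0,V['h']])+rs[0]@[0,V['y1'],0]; el=sh+rs[2]@[0,V['y3'],V['d3']]; wr=el+rs[4]@[0,V['y5'],V['d5']]; p=wr+rs[6]@[0,0,V['d7']]
    Rt=rs[6]@R.from_euler('z',np.pi).as_matrix()@M.as_matrix()
    return (p,Rt,el,wr) if full else (p,Rt)
def IK(p,Rt,q0,reg=1e-3,qref=None):
    qr=q0 if qref is None else qref
    def f(q):
        a,b=FK(q); return np.r_[(a-p)*10,R.from_matrix(b.T@Rt).as_rotvec()*3,reg*(q-qr)]
    m=1e-3
    r=least_squares(f,np.clip(q0,lo+m+1e-6,hi-m-1e-6),bounds=(lo+m,hi-m))
    a,b=FK(r.x); return r.x,np.linalg.norm(a-p),R.from_matrix(b.T@Rt).magnitude()
E
cat > feas.py <<'E'
from h import *; from kin import *
rng=np.random.default_rng(0)
ring=np.array([.629,.348,.254]); shut=np.array([.557,.270,.116]); ps=.822; pk=np.array([.4755,.0583]); pps=-.4046
def grip(hook,psi,b): # grasp point b behind pole_grip for level pole
    return hook-(.17+b)*np.array([np.cos(psi),np.sin(psi),0])-.018*np.array([-np.sin(psi),np.cos(psi),0])
b=.02
for phi in(0.,.3,.5,.7,.9):
  for sg in(-1,1):
    for nm,g,psi in(("pick",np.r_[pk-b*np.array([np.cos(pps),np.sin(pps)]),.023],pps),("hook",grip(ring,ps,b),ps),("shut",grip(shut,ps,b),ps)):
        Rt=toolR(psi,phi,sg); p=g-.147*Rt[:,0]; sols=[]
        for k in range(14):
            q,e,o=IK(p,Rt,rng.uniform(lo,hi),1e-4)
            if e<2e-3 and o<5e-3: sols.append(q)
        print(phi,sg,nm,len(sols),"".join(str(q.round(1)) + "el"+str(FK(q,1)[2].round(2))+"wr"+str(FK(q,1)[3].round(2)) for q in sols[:2]))
E
python3 feas.py
```

```text
0.0 -1 pick 3 [-0.2  0.9 -0.1  2.2  1.4  0.1  2.7]el[0.46 0.05 0.67]wr[0.46 0.07 0.33][ 0.2  1.1 -0.8  2.2  1.5  0.7  2.6]el[ 0.48 -0.14  0.6 ]wr[0.46 0.07 0.33]
0.0 -1 hook 8 [ 0.2  0.9 -1.3  1.8  1.   1.3 -2.1]el[ 0.45 -0.13  0.66]wr[0.51 0.2  0.56][ 0.   0.7 -0.8  1.8  0.6  0.9 -1.8]el[ 0.37 -0.04  0.77]wr[0.51 0.2  0.56]
0.0 -1 shut 6 [-0.6  0.8  0.4  2.2 -1.   0.3 -0.1]el[0.35 0.19 0.75]wr[0.44 0.12 0.42][-0.3  0.7 -0.1  2.2  0.3  0.2 -1.4]el[0.38 0.07 0.76]wr[0.44 0.12 0.42]
0.0 1 pick 8 [-0.   1.  -0.3  2.2  1.5  0.3 -0.5]el[ 0.47 -0.03  0.66]wr[0.46 0.07 0.33][ 0.3  1.1 -0.9  2.2  1.5  0.8 -0.5]el[ 0.49 -0.18  0.57]wr[0.46 0.07 0.33]
0.0 1 hook 8 [-0.   0.7 -0.7  1.8  0.5  0.9  1.4]el[ 0.36 -0.03  0.78]wr[0.51 0.2  0.56][-0.9  0.7  0.8  1.8 -0.6  0.9  2.6]el[0.26 0.25 0.79]wr[0.51 0.2  0.56]
0.0 1 shut 7 [ 0.   0.8 -0.6  2.2  1.   0.5  1. ]el[ 0.42 -0.04  0.73]wr[0.44 0.12 0.42][-0.1  0.8 -0.5  2.2  1.   0.4  1.1]el[ 0.41 -0.02  0.74]wr[0.44 0.12 0.42]
0.3 -1 pick 6 [-0.   1.1 -0.6  2.4  2.1  0.8  1.8]el[ 0.5  -0.03  0.61]wr[0.37 0.1  0.32][ 0.3  1.4 -1.4  2.4  1.8  1.6  2.2]
[... 1894 characters left out ...]
]el[ 0.33 -0.11  0.79]wr[0.38 0.05 0.49][ 0.2  0.6 -0.7  2.3  2.9  0.3  2.4]el[ 0.33 -0.11  0.79]wr[0.38 0.05 0.49]
0.7 -1 shut 0 
0.7 1 pick 0 
0.7 1 hook 8 [ 0.5  1.  -1.5  2.3  1.9  0.8  0.2]el[ 0.41 -0.25  0.65]wr[0.38 0.05 0.49][ 0.5  1.  -1.5  2.3  1.9  0.8  0.2]el[ 0.41 -0.26  0.64]wr[0.38 0.05 0.49]
0.7 1 shut 0 
0.9 -1 pick 0 
0.9 -1 hook 5 [-0.5  0.8  0.6  2.5  4.   1.2  1.3]el[0.35 0.15 0.76]wr[0.35 0.02 0.44][-0.5  0.8  0.6  2.5  4.1  1.2  1.3]el[0.35 0.16 0.76]wr[0.35 0.02 0.44]
0.9 -1 shut 0 
0.9 1 pick 0 
0.9 1 hook 10 [ 0.5  1.1 -1.4  2.4  2.4  0.8 -0.1]el[ 0.42 -0.28  0.6 ]wr[0.35 0.02 0.44][-0.3  0.7  0.2  2.5  3.9  1.  -1.7]el[0.35 0.05 0.79]wr[0.35 0.02 0.44]
0.9 1 shut 0
```

```bash
cat >> kin.py <<'E'
def jac(q):
    p,Rt=FK(q); J=np.zeros((6,7)); e=1e-5
    for i in range(7):
        d=q.copy(); d[i]+=e; a,b=FK(d); J[:3,i]=(a-p)/e; J[3:,i]=R.from_matrix(b@Rt.T).as_rotvec()/e
    return J
def sim(q,rows,lam=1e-3,sub=10):
    q=np.array(q,float); p,Rt=FK(q); tr=[q.copy()]
    for row in rows:
        t=np.array(row[:3])/100; w=np.array(row[3:6])
        p2=p+Rt@t; R2=Rt@R.from_rotvec(w).as_matrix()
        for k in range(sub):
            f=(k+1)/sub; pt=p+(p2-p)*f; Rk=Rt@R.from_rotvec(w*f).as_matrix()
            a,b=FK(q); e=np.r_[pt-a,R.from_matrix(Rk@b.T).as_rotvec()]
            J=jac(q); dq=J.T@np.linalg.solve(J@J.T+lam*np.eye(6),e)
            q=np.clip(q+dq,lo,hi)
        p,Rt=p2,R2; tr.append(q.copy())
    return np.array(tr)
E
python3 - <<'E'
from kin import *
import json
L=json.load(open("kd.json")); np.set_printoptions(suppress=True,precision=2)
for lam in(1e-5,1e-3,1e-2):
  print(sim(L[2][0],[[0,0,0,.05,0,.1]]*3,lam)[-1],sim(L[1][0],[[-1,0,-.5,.1,.05,0]]*4,lam)[-1],sim(L[0][0],[[.3,-2.5,-1.6,0,0,0]]*23,lam)[-1])
for i in(3,2,1):print(np.array(L[i][0]))
E
```

```text
[-0.88  0.56  0.7   2.34 -0.16  0.29 -1.94] [-0.45  0.44  0.16  2.36 -0.24  0.15 -1.71] [-0.35  0.54  0.03  2.37 -0.08  0.23 -1.47]
[-0.88  0.56  0.7   2.34 -0.16  0.29 -1.94] [-0.45  0.44  0.16  2.36 -0.24  0.15 -1.71] [-0.35  0.54  0.03  2.37 -0.08  0.23 -1.47]
[-0.88  0.56  0.7   2.34 -0.17  0.28 -1.94] [-0.45  0.44  0.16  2.36 -0.24  0.15 -1.71] [-0.35  0.54  0.03  2.37 -0.08  0.23 -1.47]
[-0.89  0.57  0.7   2.34 -0.17  0.29 -1.93]
[-0.45  0.44  0.16  2.37 -0.24  0.15 -1.71]
[-0.36  0.54  0.03  2.37 -0.07  0.23 -1.48]
```

```bash
cat >> h.py <<'E'
def ray(n,uv,z):
    K,k,T=C[n]
    u=cv2.undistortPoints(np.array([[uv]],float),K,np.array([k,0,0,0]))[0,0]
    d=T[:,:3]@np.array([u[0],-u[1],-1]); return T[:,3]+d*(z-T[2,3])/d[2]
E
python3 - <<'E'
from h import *
import cv2
for uv,z in(((222,172),0),((235,112),.19),((232,140),.1)): print("side",uv,z,ray("side",uv,z).round(3))
for uv in((352,160),(385,158),(392,135)): print("top",uv,ray("top",uv,.19).round(3))
a=cv2.imread("pics/side0.png"); cv2.imwrite("pics/z3.png",cv2.resize(a[80:200,130:290],None,fx=5,fy=5,interpolation=cv2.INTER_CUBIC))
E
```

```text
side (222, 172) 0 [0.718 0.071 0.   ]
side (235, 112) 0.19 [0.672 0.073 0.19 ]
side (232, 140) 0.1 [0.689 0.059 0.1  ]
top (352, 160) [0.646 0.064 0.19 ]
top (385, 158) [ 0.658 -0.012  0.19 ]
top (392, 135) [ 0.717 -0.028  0.19 ]
```

View pics/z3.png

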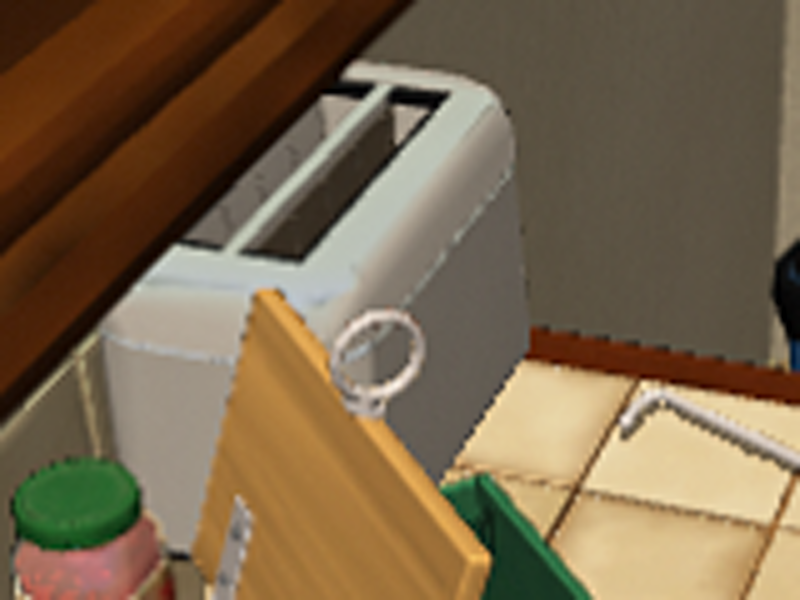

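```bash
cat > plan.py <<'E'
from h import *; from kin import *
from plant import env
import sys
q0=np.array(env.read_state()["joint_positions"]); rng=np.random.default_rng(1)
b=.02; pps=-.4046; pk=np.array([.4755,.0583]); phi=.5; ps=.822
ring=np.array([.629,.348,.254]); shut=np.array([.557,.270,.116]); u=lambda a:np.array([np.cos(a),np.sin(a),0]); v=lambda a:np.array([-np.sin(a),np.cos(a),0])
def grip(hook,psi): return hook-(.17+b)*u(psi)-.018*v(psi)
def pose(g,psi,ph=phi): Rt=toolR(psi,ph,1); return g-.147*Rt[:,0],Rt
def rows(A,B,n):  # rows taking pose A to B, n equal
    (p,Ra),(p2,Rb)=A,B; w=R.from_matrix(Ra.T@Rb).as_rotvec(); out=[]
    for k in range(n):
        Rk=Ra@R.from_rotvec(w*k/n).as_matrix(); out.append(np.r_[Rk.T@(p2-p)/n*100,w/n])
    return out
pg=np.r_[pk-b*u(pps)[:2],0]
pre=pose(pg+[0,0,.12],pps); pick=pose(pg+[0,0,.023],pps)
c=grip(np.array([.60,.20,.256]),.3)
wp=[(pick,8),(pre,6),(pose(np.array([.40,.06,.256]),pps),8),(pose(np.array([.44,.12,.256]),.3),10),(pose(grip(ring-.05*v(ps)-.06*u(ps),ps),ps),10),(pose(grip(ring-.05*v(ps),ps),ps),6),(pose(grip(ring,ps),ps),6),(pose(grip(shut,ps),ps),30),(pose(grip(shut-.05*v(ps),ps),ps),6)]
if __name__=="__main__":
  np.set_printoptions(suppress=True,precision=2)
  for t in range(10):
    qg,e,o=IK(*pre,rng.uniform(lo,hi),1e-4)
    if e>1e-3 or o>3e-3 : continue
    if qg[2]>0: continue
    # joint interp
    n=24; tr=[]; P=[FK(q0+(qg-q0)*k/n) for k in range(n+1)]
    rr=[]
    for k in range(n): rr+=rows(P[k],P[k+1],1)
    T=sim(q0,rr,1e-4,3); q=T[-1]; ok=np.linalg.norm(FK(q)[0]-pre[0])
    print("goal",qg,"reached",q,"err",ok.round(4),"minz",min(p[0][2]-.166 for p in P))
    cur=pre
    for w,m in wp:
        T=sim(q,rows(cur,w,m),1e-4,2); q=T[-1]; cur=w
        p,_,el,wr=FK(q,1)
        print("   ",q,"err",np.linalg.norm(p-w[0]).round(3),"el",el,"wr",wr,"mar",np.minimum(T-lo,hi-T).min(0))
E
timeout 500 python3 plan.py
```

```text
goal [ 0.2   1.25 -1.45  2.49  1.69  1.69 -1.11] reached [-0.4   0.83 -0.17  2.52  2.31  0.73 -1.7 ] err 0.0002 minz 0.059070518576152475
    [-0.36  1.11 -0.24  2.52  2.43  0.98 -1.85] err 0.0 el [0.49 0.14 0.59] wr [0.32 0.12 0.29] mar [2.61 0.97 1.23 0.03 1.71 0.69 0.81]
    [-0.4   0.83 -0.17  2.52  2.32  0.73 -1.7 ] err 0.0 el [0.4  0.12 0.72] wr [0.32 0.12 0.39] mar [2.61 0.97 1.23 0.03 1.71 0.69 0.81]
    [-0.67  0.41  0.15  2.56  1.92  0.36 -1.28] err 0.0 el [0.2  0.1  0.86] wr [0.26 0.12 0.53] mar [2.34 0.87 1.3  0.   1.82 0.32 0.96]
    [-0.25  0.42 -0.21  2.49  2.64  0.3  -1.17] err 0.0 el [0.24 0.01 0.86] wr [0.3  0.08 0.53] mar [2.34 0.87 1.26 0.   1.5  0.26 1.38]
    [ 0.24  0.54 -0.57  2.22  3.11  0.04 -0.92] err 0.011 el [ 0.29 -0.11  0.82] wr [0.41 0.01 0.52] mar [2.76 0.88 0.9  0.07 1.03 0.   1.49]
    [ 0.1   0.57 -0.48  2.1   3.07  0.04 -0.95] err 0.024 el [ 0.31 -0.07  0.82] wr [0.45 0.05 0.53] mar [2.77 1.   0.9  0.34 1.03 0.   1.71]
    [-0.04  0.54 -0.42  2.18  3.02  0.13 -0.98] err 0.023 el [ 0.3  -0.03  0.83] wr [0.41 0.09 0.52] mar [2.91 1.   0.99 0.38 1.07
[... 6598 characters left out ...]
0.54 -0.57  2.22  3.11  0.04 -0.92] err 0.011 el [ 0.29 -0.11  0.82] wr [0.41 0.01 0.52] mar [2.76 0.88 0.9  0.07 1.03 0.   1.49]
    [ 0.1   0.57 -0.48  2.1   3.07  0.04 -0.95] err 0.024 el [ 0.31 -0.07  0.82] wr [0.45 0.05 0.53] mar [2.77 1.   0.9  0.34 1.03 0.   1.71]
    [-0.04  0.54 -0.42  2.18  3.01  0.13 -0.98] err 0.023 el [ 0.3  -0.03  0.83] wr [0.41 0.09 0.52] mar [2.91 1.   0.99 0.38 1.07 0.   1.68]
    [ 0.07  0.88 -0.42  2.48  3.14  0.71 -0.89] err 0.037 el [ 0.44 -0.07  0.7 ] wr [0.36 0.02 0.38] mar [2.94 1.   1.03 0.08 1.   0.09 1.68]
    [ 0.19  0.86 -0.42  2.37  3.24  0.55 -0.88] err 0.035 el [ 0.42 -0.12  0.71] wr [ 0.39 -0.02  0.38] mar [2.82 1.2  1.05 0.08 0.9  0.51 1.77]
```

```bash
cat > plan2.py <<'E'
from plan import *
def Rp(psi,be): return R.from_euler('ZY',[psi,-be]).as_matrix()
phi0=.5
def hp(hook,psi,be):  # TCP pose to have pole_hook at hook
    g=hook-Rp(psi,be)@np.array([.17+b,.018,0]); return pose(g,psi,phi0+be)
def gp(g,psi,be): return pose(np.array(g),psi,phi0+be)
BY=dict(b=np.array([.61544,.33348,.822]))
def ringat(th): return binp(BY['b'],lidp(th,[-.151,0,.006]))[0]
a0=1.228
rg=ringat(a0); sh=ringat(0.)
arc=[(hp(ringat(t),ps,.3*t/a0+.0),5) for t in np.linspace(a0,0,7)[1:]]
wp=[(pick,8),(pre,6),(gp([.43,.07,.20],pps,.3),6),(gp([.44,.10,.20],.2,.3),8),(hp(rg-.05*v(ps)-.07*u(ps),ps,.3),10),(hp(rg-.05*v(ps),ps,.3),6),(hp(rg,ps,.3),6)]+arc+[(hp(sh-.05*v(ps),ps,0.),6),(hp(sh-.05*v(ps)-.05*u(ps)+[0,0,.05],ps,0.),6),(gp([.44,.08,.12],.2,0.),10),(gp([.45,.06,.05],pps,0),10)]
if __name__=="__main__":
  np.set_printoptions(suppress=True,precision=2)
  print(rg,sh)
  for b_,z in(((.235*1000+.6,151),0),): print(ray("side",b_,z))
  for z in(.15,.18,.2,.22): print(z,ray("side",(232,105),z))
  qg=np.array([.2,1.25,-1.45,2.49,1.69,1.69,-1.11]) if len(sys.argv)<2 else np.array(eval(sys.argv[1]))
  n=24; P=[FK(q0+(qg-q0)*k/n) for k in range(n+1)]
  rr=[]
  for k in range(n): rr+=rows(P[k],P[k+1],1)
  q=sim(q0,rr,1e-4,3)[-1]; cur=pre
  for w,m in wp:
        T=sim(q,rows(FK(q),w,m),1e-4,2); q=T[-1]; cur=w
        p,_,el,wr=FK(q,1)
        print(q,"err",np.linalg.norm(p-w[0]).round(3),"el",el,"wr",wr,"mar",np.minimum(T-lo,hi-T).min(0))
E
python3 plan2.py
```

```text
[0.63 0.35 0.25] [0.56 0.27 0.12]
[ 0.72 -0.04  0.  ]
0.15 [ 0.72 -0.04  0.15]
0.18 [0.7  0.02 0.18]
0.2 [0.69 0.06 0.2 ]
0.22 [0.67 0.1  0.22]
[-0.36  1.11 -0.24  2.52  2.43  0.98 -1.85] err 0.0 el [0.49 0.14 0.59] wr [0.32 0.12 0.29] mar [2.61 0.97 1.23 0.03 1.71 0.68 0.81]
[-0.4   0.83 -0.17  2.52  2.31  0.73 -1.7 ] err 0.0 el [0.4  0.12 0.72] wr [0.32 0.12 0.39] mar [2.61 0.97 1.23 0.03 1.71 0.69 0.81]
[-0.66  0.79 -0.19  2.56  2.11  1.09 -1.9 ] err 0.071 el [0.35 0.21 0.74] wr [0.27 0.2  0.4 ] mar [2.35 1.25 1.28 0.   1.83 0.69 0.76]
[-0.37  0.83 -0.18  2.56  2.84  1.38 -1.64] err 0.135 el [0.41 0.11 0.72] wr [0.31 0.11 0.39] mar [2.35 1.25 1.26 0.   1.3  0.71 0.76]
[ 0.08  0.76 -0.13  2.47  3.82  0.79 -1.4 ] err 0.0 el [ 0.38 -0.07  0.75] wr [ 0.36 -0.04  0.41] mar [2.64 1.22 1.29 0.   0.32 0.71 1.02]
[-0.03  0.76 -0.16  2.33  3.76  0.68 -1.49] err 0.0 el [ 0.39 -0.03  0.75] wr [0.41 0.01 0.41] mar [2.93 1.21 1.31 0.09 0.32 0.64 1.17]
[-0.15  0.75 -0.13  2.43  3.61  0.79 -1.43] err 0.0 el [0.39 0.01 0.76] wr [0.37 0.04 0.41] mar [2.86 1.21 1.31 0.13 0.38 0.64 1.17]
[-0.13  0.74
[... 637 characters left out ...]
 0.01 0.5  0.69 1.3 ]
[-0.16  0.85 -0.01  2.54  3.6   0.71 -1.33] err 0.0 el [0.42 0.02 0.72] wr [0.34 0.01 0.39] mar [2.85 1.23 1.44 0.01 0.52 0.67 1.32]
[-0.03  0.83 -0.05  2.43  3.73  0.56 -1.38] err 0.0 el [ 0.42 -0.03  0.73] wr [ 0.38 -0.02  0.39] mar [2.85 1.23 1.42 0.02 0.41 0.52 1.28]
[ 0.1   0.69 -0.1   2.49  3.86  0.48 -1.42] err 0.0 el [ 0.35 -0.08  0.78] wr [ 0.34 -0.06  0.44] mar [2.91 1.15 1.37 0.07 0.28 0.44 1.24]
[-0.33  0.87  0.01  2.56  3.08  0.9  -1.64] err 0.051 el [0.42 0.1  0.71] wr [0.33 0.06 0.38] mar [2.68 1.15 1.37 0.   0.28 0.44 1.02]
[-0.47  1.05 -0.04  2.56  2.59  0.88 -2.02] err 0.0 el [0.46 0.18 0.63] wr [0.31 0.12 0.32] mar [2.54 1.03 1.43 0.   1.06 0.84 0.64]
```

```bash
sed -i 's/^b=.02;\(.*\)phi=.5/b=.0;\1phi=.4/' plan.py; sed -i 's/phi0=.5/phi0=.4/; s/ps,.3\*t\/a0+.0/ps,BE*t\/a0/; s/^a0=1.228/a0=1.228; BE=.4/; s/,ps,.3)/,ps,BE)/g; s/(gp(\[.43,.07,.20\],pps,.3),6),(gp(\[.44,.10,.20\],.2,.3),8)/(gp([.475,.06,.20],pps,.2),6),(gp([.47,.10,.20],.1,.2),8)/; s/(gp(\[.44,.08,.12\],.2,0.),10),(gp(\[.45,.06,.05\],pps,0),10)/(gp([.47,.08,.12],.2,0.),10),(gp([.475,.06,.05],pps,0),10)/' plan2.py; grep -n "b=\|phi" plan.py|head -3; python3 plan2.py; python3 plan2.py "[-.2,.85,-.6,2.4,2,.9,-1.4]"
```

```text
5:b=.0; pps=-.4046; pk=np.array([.4755,.0583]); phi=.4; ps=.822
8:def pose(g,psi,ph=phi): Rt=toolR(psi,ph,1); return g-.147*Rt[:,0],Rt
[0.63 0.35 0.25] [0.56 0.27 0.12]
[ 0.72 -0.04  0.  ]
0.15 [ 0.72 -0.04  0.15]
0.18 [0.7  0.02 0.18]
0.2 [0.69 0.06 0.2 ]
0.22 [0.67 0.1  0.22]
[-0.28  1.03 -0.2   2.41  2.44  0.74 -1.71] err 0.0 el [0.48 0.09 0.63] wr [0.37 0.11 0.31] mar [2.61 1.05 1.27 0.04 1.7  0.68 0.95]
[-0.35  0.78 -0.08  2.41  2.32  0.48 -1.56] err 0.0 el [0.39 0.09 0.75] wr [0.37 0.11 0.4 ] mar [2.66 1.05 1.27 0.14 1.7  0.44 0.95]
[-0.51  0.64 -0.02  2.5   2.2   0.61 -1.56] err 0.0 el [0.32 0.12 0.8 ] wr [0.32 0.13 0.45] mar [2.5  1.1  1.39 0.06 1.82 0.44 1.09]
[-0.31  0.64 -0.19  2.56  2.69  0.72 -1.46] err 0.013 el [0.34 0.06 0.8 ] wr [0.31 0.09 0.45] mar [2.5  1.1  1.28 0.   1.45 0.57 1.1 ]
[ 0.18  0.8  -0.39  2.42  3.59  0.67 -1.2 ] err 0.0 el [ 0.39 -0.12  0.73] wr [ 0.37 -0.03  0.4 ] mar [2.7  1.1  1.08 0.   0.55 0.63 1.2 ]
[ 0.08  0.8  -0.4   2.28  3.52  0.57 -1.25] err 0.0 el [ 0.41 -0.08  0.73] wr [0.42 0.03 0.4 ] mar [2.83 1.26 1.07 0.14 0.55 0.53 1.41]
[-0.04  0.79
[... 3208 characters left out ...]
 1.33 0.1  0.6  0.45 1.3 ]
[-0.19  0.79 -0.09  2.43  3.51  0.44 -1.35] err 0.0 el [0.4  0.03 0.74] wr [0.37 0.05 0.4 ] mar [2.82 1.22 1.36 0.11 0.61 0.4  1.31]
[-0.05  0.79 -0.15  2.33  3.62  0.31 -1.36] err 0.0 el [ 0.4  -0.03  0.74] wr [0.41 0.01 0.4 ] mar [2.82 1.25 1.32 0.13 0.52 0.27 1.3 ]
[ 0.1   0.66 -0.24  2.39  3.7   0.23 -1.39] err 0.0 el [ 0.34 -0.08  0.79] wr [ 0.38 -0.02  0.45] mar [2.91 1.12 1.23 0.17 0.44 0.19 1.27]
[-0.3   0.79  0.02  2.49  3.11  0.53 -1.62] err 0.0 el [0.39 0.07 0.74] wr [0.35 0.06 0.4 ] mar [2.71 1.12 1.23 0.07 0.44 0.19 1.04]
[-0.43  0.97  0.05  2.43  2.68  0.59 -1.96] err 0.0 el [0.44 0.15 0.67] wr [0.37 0.11 0.33] mar [2.58 1.11 1.46 0.07 1.03 0.49 0.7 ]
```

```bash
sed -i 's/gp(\[.47,.10,.20\],.1,.2)/gp([.49,.10,.20],.1,.2)/' plan2.py
cat > first.py <<'E'
from plan2 import *
np.set_printoptions(suppress=True,precision=3)
qg,e,o=IK(*pre,np.array([.2,1.25,-1.45,2.49,1.69,1.69,-1.11]),1e-4); print(qg,e,o)
n=4; P=[FK(q0+(qg-q0)*k/n) for k in range(n+1)]
rr=[]
cur=FK(q0)
for k in range(n):
    r=np.mean(rows(cur,P[k+1],7),axis=0); r=np.r_[r[:3].round(1),r[3:].round(2)]
    T=[r]*7; rr+=T; print(list(r))
    p,Rt=cur
    for x in T: p=p+Rt@x[:3]/100; Rt=Rt@R.from_rotvec(x[3:]).as_matrix()
    cur=(p,Rt); print("   at",p,"tips z",(p+.166*Rt[:,0])[2])
T=sim(q0,rr,1e-4,3); print(T[-1],np.abs(np.diff(T,axis=0)).max(0)); q=T[-1]
for w,m in [(pre,8)]+wp[:7]:
    T=sim(q,rows(FK(q),w,m),1e-4,2); q=T[-1]; print(q,np.linalg.norm(FK(q)[0]-w[0]).round(4))
E
python3 first.py
```

```text
[ 0.321  1.228 -1.462  2.379  1.665  1.559 -0.89 ] 1.57824371025756e-10 4.901880650447961e-10
[np.float64(1.2), np.float64(-0.4), np.float64(0.6), np.float64(-0.13), np.float64(-0.08), np.float64(0.02)]
   at [0.33  0.074 0.296] tips z 0.16150730869303814
[np.float64(0.7), np.float64(-0.1), np.float64(-0.1), np.float64(-0.13), np.float64(-0.03), np.float64(0.01)]
   at [0.309 0.055 0.255] tips z 0.14195726595498379
[np.float64(0.2), np.float64(0.7), np.float64(-0.1), np.float64(-0.11), np.float64(0.0), np.float64(0.05)]
   at [0.345 0.061 0.221] tips z 0.08279102781332282
[np.float64(-0.4), np.float64(0.7), np.float64(0.9), np.float64(-0.03), np.float64(-0.02), np.float64(0.08)]
   at [0.42  0.08  0.253] tips z 0.1008900551879233
[-0.332  0.784 -0.13   2.417  2.225  0.511 -1.467] [0.078 0.037 0.111 0.014 0.309 0.091 0.254]
[-0.308  0.778 -0.152  2.411  2.241  0.508 -1.485] 0.0
[-0.239  1.037 -0.266  2.413  2.387  0.767 -1.642] 0.0
[-0.307  0.778 -0.153  2.411  2.241  0.509 -1.485] 0.0001
[-0.454  0.639 -0.106  2.496  2.137  0.647 -1.497] 0.0001
[-0.244  0.641 -0.245  2.528  2.627  0.673 -1.357] 0.0
[ 0.237  0.809 -0.478  2.415  3.503  0.642 -1.11 ] 0.0002
[ 0.128  0.814 -0.482  2.275  3.434  0.546 -1.151] 0.0
[ 0.004  0.804 -0.449  2.372  3.321  0.674 -1.133] 0.0
```

Call:
servo_tool([
  [[0.7,-0.2,0.35,-0.075,-0.045,0.01,1],[0.7,-0.2,0.35,-0.075,-0.045,0.01,1],[0.7,-0.2,0.35,-0.075,-0.045,0.01,1],[0.7,-0.2,0.35,-0.075,-0.045,0.01,1],[0.7,-0.2,0.35,-0.075,-0.045,0.01,1],[0.7,-0.2,0.35,-0.075,-0.045,0.01,1],[0.7,-0.2,0.35,-0.075,-0.045,0.01,1],[0.7,-0.2,0.35,-0.075,-0.045,0.01,1],[0.7,-0.2,0.35,-0.075,-0.045,0.01,1],[0.7,-0.2,0.35,-0.075,-0.045,0.01,1],[0.7,-0.2,0.35,-0.075,-0.045,0.01,1],[0.7,-0.2,0.35,-0.075,-0.045,0.01,1]],
])

```text
time: 4.6
ee_pos: [0.3294, 0.0683, 0.298]
orientation: [-0.479, -0.08, 0.813, -0.32]
ft_force: [-0.5, 0.1, 0.3]
opening: 1.0
```

Call:
servo_tool([
  [[0.4,-0.05,-0.05,-0.075,-0.02,0.005,1],[0.4,-0.05,-0.05,-0.075,-0.02,0.005,1],[0.4,-0.05,-0.05,-0.075,-0.02,0.005,1],[0.4,-0.05,-0.05,-0.075,-0.02,0.005,1],[0.4,-0.05,-0.05,-0.075,-0.02,0.005,1],[0.4,-0.05,-0.05,-0.075,-0.02,0.005,1],[0.4,-0.05,-0.05,-0.075,-0.02,0.005,1],[0.4,-0.05,-0.05,-0.075,-0.02,0.005,1],[0.4,-0.05,-0.05,-0.075,-0.02,0.005,1],[0.4,-0.05,-0.05,-0.075,-0.02,0.005,1],[0.4,-0.05,-0.05,-0.075,-0.02,0.005,1],[0.4,-0.05,-0.05,-0.075,-0.02,0.005,1]],
])

```text
time: 5.8
ee_pos: [0.3093, 0.0501, 0.2579]
orientation: [-0.198, -0.374, 0.737, -0.526]
ft_force: [-0.7, 0.1, -0.4]
opening: 1.002
```

```bash
python3 first.py
```

```text
[ 0.321  1.228 -1.462  2.379  1.665  1.559 -0.89 ] 1.57824371025756e-10 4.901880650447961e-10
[np.float64(0.4), np.float64(0.1), np.float64(-0.2), np.float64(-0.07), np.float64(-0.01), np.float64(-0.0)]
   at [0.301 0.042 0.228] tips z 0.12051921349617555
[np.float64(0.1), np.float64(0.4), np.float64(0.0), np.float64(-0.06), np.float64(-0.01), np.float64(0.02)]
   at [0.318 0.048 0.205] tips z 0.08659762792343874
[np.float64(-0.3), np.float64(0.5), np.float64(0.4), np.float64(-0.02), np.float64(-0.01), np.float64(0.05)]
   at [0.361 0.071 0.208] tips z 0.06063794582814552
[np.float64(-0.5), np.float64(0.3), np.float64(0.9), np.float64(0.01), np.float64(-0.03), np.float64(0.06)]
   at [0.419 0.079 0.254] tips z 0.10268251880621337
[-0.242  0.792 -0.272  2.428  2.169  0.613 -1.421] [0.048 0.024 0.057 0.006 0.137 0.041 0.125]
[-0.245  0.782 -0.255  2.408  2.145  0.561 -1.389] 0.0
[-0.188  1.045 -0.351  2.41   2.316  0.812 -1.562] 0.0
[-0.244  0.782 -0.256  2.408  2.145  0.562 -1.389] 0.0001
[-0.375  0.641 -0.234  2.492  2.056  0.708 -1.422] 0.0001
[-0.181  0.647 -0.348  2.525  2.537  0.698 -1.268] 0.0
[ 0.291  0.825 -0.569  2.412  3.405  0.613 -1.004] 0.0002
[ 0.176  0.83  -0.564  2.273  3.332  0.525 -1.036] 0.0
[ 0.056  0.819 -0.536  2.369  3.231  0.658 -1.03 ] 0.0
```

```bash
cat > dirr.py <<'E'
from plan2 import *
np.set_printoptions(suppress=True,precision=3)
def direct(w,m,rest=[],lab=""):
    cur=FK(q0); to(w[0]+.147*w[1][:,0],w[1])
    # translation-first (constant rotation), body twist average
    rr=rows(cur,w,m); 
    print(lab,"first",rr[0],"last",rr[-1])
    T=sim(q0,rr,1e-4,3); q=T[-1]; print("q",q,"max step",np.abs(np.diff(T,axis=0)).max().round(3),"margin",np.minimum(T-lo,hi-T).min(0),"minz tip",min((FK(x)[0]+.166*FK(x)[1][:,0])[2] for x in T).round(3))
    for ww,mm in rest:
        T=sim(q,rows(FK(q),ww,mm),1e-4,2); q=T[-1]; print("  ",q,np.linalg.norm(FK(q)[0]-ww[0]).round(4))
    return rr
E
python3 - <<'E'
from dirr import *
direct(pre,14,wp[:7])
E
```

```text
t 5.8 TCP [0.3093 0.0501 0.2579] grasp [ 0.2552 -0.0421  0.1571] q [-0.61  0.88  0.17  2.38  0.49  0.65 -0.99]
F [-0.67  0.08 -0.4 ] open 1.002
world d [ 0.1136  0.0307 -0.0025] cm in current frame [-5.93 10.07 -1.34] in target frame [3.83 7.29 8.4 ]
rotvec [-0.9513  0.0602  0.9698]
 first [-0.424   0.7192 -0.096  -0.0679  0.0043  0.0693] last [ 0.2375  0.5783  0.5616 -0.0679  0.0043  0.0693]
q [-0.3735  0.7787 -0.0444  2.4148  2.364   0.4586 -1.6071] max step 0.344 margin [2.1659 1.1671 0.913  0.1322 1.4879 0.0118 1.0409] minz tip 0.103
   [-0.2971  1.0328 -0.1701  2.4161  2.4772  0.7217 -1.7423] 0.0
   [-0.3722  0.7788 -0.0462  2.415   2.363   0.4592 -1.6059] 0.0001
   [-0.5409  0.6435  0.0347  2.5009  2.246   0.5851 -1.5975] 0.0001
   [-0.3149  0.6389 -0.1291  2.5321  2.7348  0.6513 -1.4635] 0.0
   [ 0.1688  0.7935 -0.364   2.4181  3.6104  0.6838 -1.2255] 0.0001
   [ 0.0659  0.799  -0.3791  2.2784  3.546   0.5794 -1.2802] 0.0
   [-0.0599  0.7907 -0.3426  2.3752  3.4206  0.7004 -1.2471] 0.0
```

Call:
servo_tool([
  [[0.4,0.1,-0.2,-0.07,-0.01,0,1],[0.4,0.1,-0.2,-0.07,-0.01,0,1],[0.4,0.1,-0.2,-0.07,-0.01,0,1],[0.4,0.1,-0.2,-0.07,-0.01,0,1],[0.4,0.1,-0.2,-0.07,-0.01,0,1],[0.4,0.1,-0.2,-0.07,-0.01,0,1],[0.4,0.1,-0.2,-0.07,-0.01,0,1]],
])

```text
time: 6.5
ee_pos: [0.3013, 0.0424, 0.2279]
orientation: [-0.039, -0.524, 0.631, -0.571]
ft_force: [-0.1, -0.0, -0.0]
opening: 1.002
```

Call:
servo_tool([
  [[0.1,0.4,0,-0.06,-0.01,0.02,1],[0.1,0.4,0,-0.06,-0.01,0.02,1],[0.1,0.4,0,-0.06,-0.01,0.02,1],[0.1,0.4,0,-0.06,-0.01,0.02,1],[0.1,0.4,0,-0.06,-0.01,0.02,1],[0.1,0.4,0,-0.06,-0.01,0.02,1],[0.1,0.4,0,-0.06,-0.01,0.02,1]],
])

```text
time: 7.2
ee_pos: [0.318, 0.0476, 0.2052]
orientation: [-0.066, 0.619, -0.468, 0.627]
ft_force: [-1.3, 0.1, -0.5]
opening: 1.003
```

Call:
servo_tool([
  [[-0.3,0.5,0.4,-0.02,-0.01,0.05,1],[-0.3,0.5,0.4,-0.02,-0.01,0.05,1],[-0.3,0.5,0.4,-0.02,-0.01,0.05,1],[-0.3,0.5,0.4,-0.02,-0.01,0.05,1],[-0.3,0.5,0.4,-0.02,-0.01,0.05,1],[-0.3,0.5,0.4,-0.02,-0.01,0.05,1],[-0.3,0.5,0.4,-0.02,-0.01,0.05,1]],
])

```text
time: 7.9
ee_pos: [0.3613, 0.0712, 0.2087]
orientation: [-0.017, 0.63, -0.305, 0.714]
ft_force: [1.2, -0.4, 0.4]
opening: 1.003
```

Call:
servo_tool([
  [[-0.5,0.3,0.9,0.01,-0.03,0.06,1],[-0.5,0.3,0.9,0.01,-0.03,0.06,1],[-0.5,0.3,0.9,0.01,-0.03,0.06,1],[-0.5,0.3,0.9,0.01,-0.03,0.06,1],[-0.5,0.3,0.9,0.01,-0.03,0.06,1],[-0.5,0.3,0.9,0.01,-0.03,0.06,1],[-0.5,0.3,0.9,0.01,-0.03,0.06,1],[0,0,0,0,0,0,1]],
])

```text
time: 8.7
ee_pos: [0.4197, 0.0779, 0.2556]
orientation: [0.107, 0.529, -0.17, 0.825]
ft_force: [-0.3, -0.2, 0.2]
opening: 1.004
```

Run:
```python
from dirr import *
direct(pre,1,wp[:7])
```

```text
t 8.7 TCP [0.4197 0.0779 0.2556] grasp [0.4759 0.0534 0.1221] q [-0.25  0.79 -0.25  2.43  2.18  0.61 -1.44]
F [-0.28 -0.21  0.22] open 1.004
world d [ 0.0032  0.0029 -0.0002] cm in current frame [0.1  0.4  0.15] in target frame [0.09 0.4  0.16]
rotvec [0.0011 0.0307 0.0028]
 first [0.0918 0.3913 0.1532 0.0011 0.0307 0.0028] last [0.0918 0.3913 0.1532 0.0011 0.0307 0.0028]
q [-0.2554  0.7807 -0.2374  2.4084  2.1602  0.5518 -1.4044] max step 0.055 margin [2.7546 1.2407 1.2187 0.1305 1.9593 0.5118 1.2244] minz tip 0.103
   [-0.1962  1.0433 -0.3363  2.4107  2.3277  0.8045 -1.5746] 0.0
   [-0.2547  0.7808 -0.2386  2.4087  2.1602  0.5525 -1.4046] 0.0001
   [-0.3887  0.64   -0.2124  2.4927  2.0688  0.6973 -1.4336] 0.0001
   [-0.1914  0.6459 -0.3306  2.5255  2.5515  0.6938 -1.2824] 0.0
   [ 0.2822  0.8223 -0.5546  2.4122  3.4213  0.6174 -1.0216] 0.0002
   [ 0.1687  0.8276 -0.5504  2.2732  3.3494  0.5279 -1.0549] 0.0
   [ 0.048   0.8164 -0.5221  2.3696  3.2462  0.6606 -1.0469] 0.0
```

Call:
servo_tool([
  [[0.1,0.4,0.15,0,0.03,0,1],[1.1,0,-0.47,0,0,0,1],[1.1,0,-0.47,0,0,0,1],[1.1,0,-0.47,0,0,0,1],[1.1,0,-0.47,0,0,0,1],[1.1,0,-0.47,0,0,0,1],[1.1,0,-0.47,0,0,0,1],[1.1,0,-0.47,0,0,0,1],[0,0,0,0,0,0,1]],
])

```text
time: 9.6
ee_pos: [0.4218, 0.0814, 0.1694]
orientation: [0.108, 0.543, -0.169, 0.815]
ft_force: [-0.3, 0.3, -0.3]
opening: 1.001
```

Run:
```python
from dirr import *
direct(pick,1)
snap("top","t1.png",(270,400,150,290),4); snap("side","s1.png",(230,360,110,230),5)
```

```text
t 9.6 TCP [0.4218 0.0814 0.1694] grasp [0.4737 0.058  0.0339] q [-0.21  1.01 -0.32  2.41  2.3   0.77 -1.56]
F [-0.35  0.34 -0.35] open 1.001
world d [ 0.0011 -0.0006 -0.011 ] cm in current frame [ 1.06 -0.   -0.31] in target frame [ 1.06 -0.01 -0.31]
rotvec [ 0.0038 -0.0026  0.0072]
 first [ 1.0581 -0.0052 -0.3107  0.0038 -0.0026  0.0072] last [ 1.0581 -0.0052 -0.3107  0.0038 -0.0026  0.0072]
q [-0.1971  1.0431 -0.3348  2.4106  2.3288  0.8036 -1.5758] max step 0.03 margin [2.8022 1.0369 1.1352 0.1464 1.8112 0.7338 1.0842] minz tip 0.006
```

View pics/t1.png

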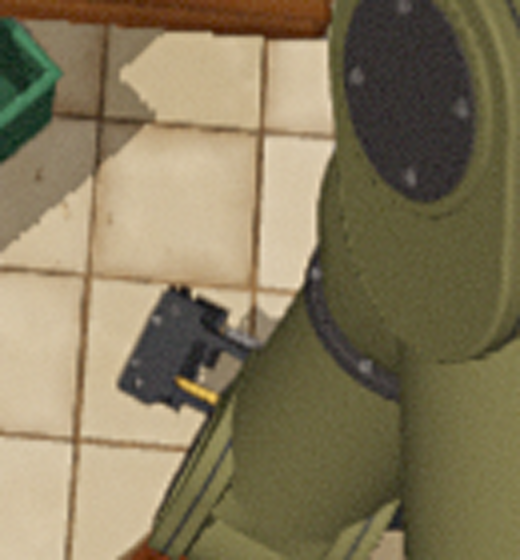

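View pics/s1.png

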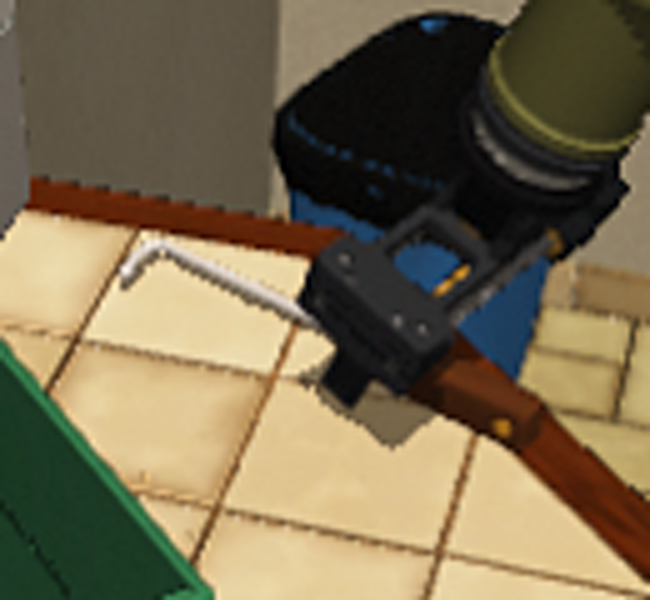

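The jaws straddle the handle, with the near finger at s1 (345,385) and the handle end at (500,410). I'll go down the last centimetre and close.

Call:
servo_tool([
  [[0.5,0,-0.15,0,0,0,1],[0.45,0,-0.15,0,0,0,1],[0,0,0,0,0,0,0.3],[0,0,0,0,0,0,-0.3],[0,0,0,0,0,0,-1],[0,0,0,0,0,0,-1],[0,0,0,0,0,0,-1],[0,0,0,0,0,0,-1],[0,0,0,0,0,0,-1],[0,0,0,0,0,0,-1]],
], newtons=50)

```text
time: 10.7
ee_pos: [0.4232, 0.0813, 0.1608]
orientation: [0.108, 0.541, -0.169, 0.817]
ft_force: [0.6, -0.4, 0.4]
opening: 0.295
```

Run:
```python
from dirr import *
direct(gp([.4755,.0583,.20],pps,.2),10,wp[3:7])
```

```text
t 10.7 TCP [0.4232 0.0813 0.1608] grasp [0.4758 0.0579 0.0255] q [-0.2   1.04 -0.33  2.41  2.32  0.79 -1.57]
F [ 0.65 -0.35  0.39] open 0.295
world d [-0.0241  0.0097  0.1606] cm in current frame [-15.79  -0.16   3.9 ] in target frame [-14.71  -0.06   6.93]
rotvec [ 0.0038 -0.1981  0.0051]
 first [-1.5794 -0.0162  0.3896  0.0004 -0.0198  0.0005] last [-1.4853 -0.0073  0.6636  0.0004 -0.0198  0.0005]
q [-0.3736  0.6406 -0.2285  2.4927  2.0641  0.705  -1.4247] max step 0.043 margin [2.6364 1.044  1.1432 0.067  1.82   0.665  1.0903] minz tip 0.008
   [-0.1833  0.6469 -0.3438  2.5251  2.5402  0.6973 -1.2713] 0.0
   [ 0.2887  0.8245 -0.5658  2.4119  3.4086  0.6142 -1.008 ] 0.0002
   [ 0.1746  0.8297 -0.5604  2.2729  3.3364  0.5256 -1.0402] 0.0
   [ 0.0545  0.8184 -0.533   2.3693  3.2347  0.6589 -1.0338] 0.0
```

Call:
servo_tool([
  [[0,0,0,0,0,0,-1],[0,0,0,0,0,0,-1],[0,0,0,0,0,0,-1]],
], newtons=60)

```text
time: 11.0
ee_pos: [0.4233, 0.0814, 0.1608]
orientation: [0.108, 0.541, -0.169, 0.817]
ft_force: [0.8, 1.0, 0.2]
opening: 0.245
```

Run:
```python
from dirr import *
snap("side","s2.png",(230,360,110,230),5)
```

```text
(no output)
```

View pics/s2.png

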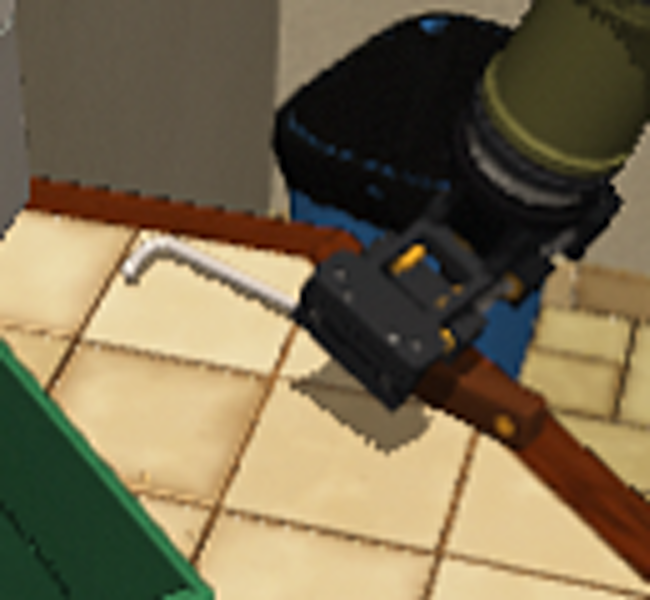

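Handle gripped at about 21.6 mm opening; hook at s2 (150,250) still lies flat. Lifting with a slight nose-up.

Call:
servo_tool([
  [[-1.5,0,0.5,0,-0.02,0,-1],[-1.5,0,0.5,0,-0.02,0,-1],[-1.5,0,0.5,0,-0.02,0,-1],[-1.5,0,0.5,0,-0.02,0,-1],[-1.5,0,0.5,0,-0.02,0,-1],[-1.5,0,0.5,0,-0.02,0,-1],[-1.5,0,0.5,0,-0.02,0,-1],[-1.5,0,0.5,0,-0.02,0,-1],[-1.5,0,0.5,0,-0.02,0,-1],[-1.5,0,0.5,0,-0.02,0,-1],[0,0,0,0,0,0,-1]],
])

```text
time: 12.15
ee_pos: [0.3985, 0.0928, 0.3174]
orientation: [0.091, 0.456, -0.178, 0.867]
ft_force: [0.1, 0.4, -1.9]
opening: 0.242
```

Run:
```python
from dirr import *
snap("side","s3.png",(190,390,60,210),4);snap("top","t3.png",(250,410,110,230),4)
direct(gp([.49,.10,.20],.1,.2),8,wp[4:7])
```

```text
t 12.25 TCP [0.399  0.0927 0.3162] grasp [0.4751 0.0593 0.195 ] q [-0.38  0.66 -0.23  2.49  2.07  0.72 -1.44]
F [ 0.21  0.16 -0.89] open 0.245
world d [ 0.0085 -0.001   0.0051] cm in current frame [0.04 0.24 0.97] in target frame [ 0.04 -0.18  0.98]
rotvec [-0.412  -0.0003  0.2898]
 first [ 0.0207  0.0304  0.1169 -0.0515  0.0002  0.0361] last [ 0.0221 -0.0183  0.1191 -0.0515  0.0002  0.0361]
q [-0.1842  0.6468 -0.3422  2.525   2.5415  0.6967 -1.2725] max step 0.062 margin [2.6293 1.1068 1.1278 0.0342 1.5985 0.6567 1.2248] minz tip 0.181
   [ 0.288   0.8243 -0.5646  2.4119  3.41    0.6145 -1.0095] 0.0002
   [ 0.1739  0.8295 -0.5594  2.273   3.3379  0.5259 -1.0418] 0.0
   [ 0.0538  0.8182 -0.5318  2.3693  3.236   0.6591 -1.0352] 0.0
```

View pics/s3.png

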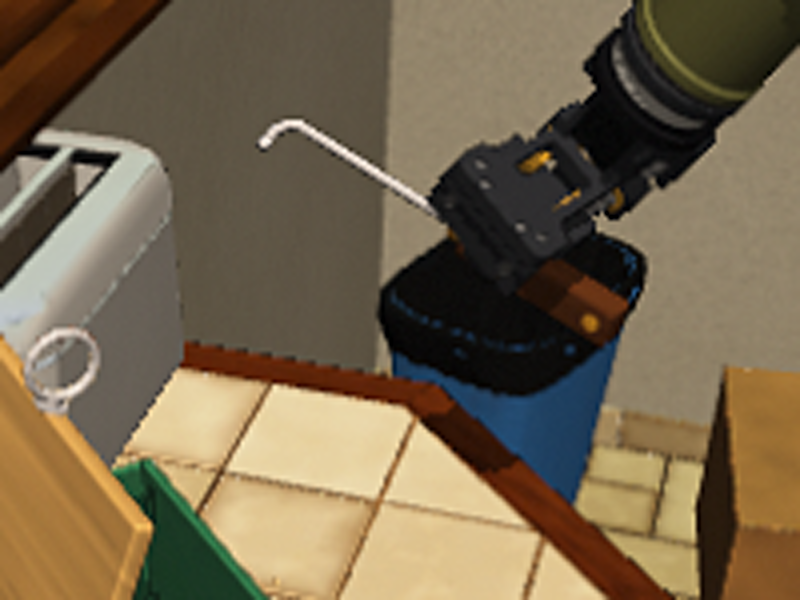

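View pics/t3.png

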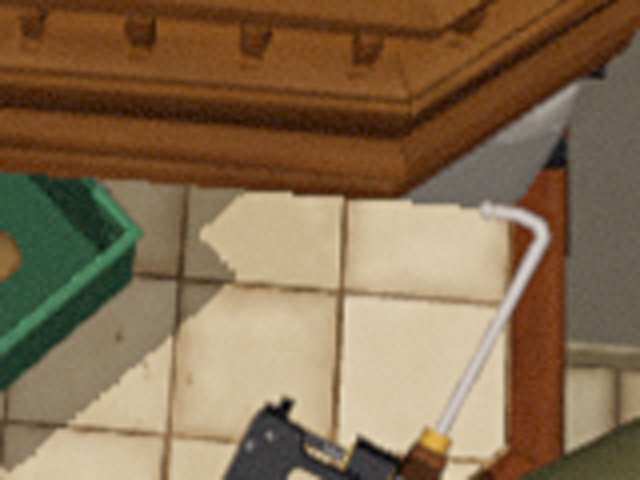

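```bash
cat > poleest.py <<'E'
from h import *
def est(obs,x0,prior=None):
    L={"corner":(.17,0,0),"ball":(.164,.0365,0),"joint":(.03,0,0),"rear":(-.08,0,0),"mid":(.17,.018,0)}
    def f(p):
        r=np.concatenate([proj(n,pole_pts(p,L[k]))[0]-q for n,k,q in obs])
        return np.r_[r,(p[5]-x0[5])/.03, (p[:3]-x0[:3])/.006]
    r=least_squares(f,x0,x_scale=[.01,.01,.01,.05,.05,.05]); return r.x,r.fun[:2*len(obs)].reshape(-1,2).round(1)
E
python3 - <<'E'
from poleest import *; from plant import env
obs=[("side","corner",(264,91)),("side","ball",(256.5,95.5)),("side","joint",(298.5,112.5)),("top","corner",(386.5,168.2)),("top","ball",(372.3,162.5)),("top","joint",(358.7,219.2)),("side","rear",(341,140))]
s=env.read_state(); Rc=R.from_quat(s["orientation"]).as_matrix(); g=np.array(s["ee_pos"])+.147*Rc[:,0]
# nominal pole orientation from tool: pole x = cosphi*z + sinphi*x at phi0=.4
Rn=Rc@R.from_euler('y',0).as_matrix()
px=np.cos(.4)*Rc[:,2]+np.sin(.4)*Rc[:,0]; py=Rc[:,1]; Rn=np.c_[px,py,np.cross(px,py)]
e=R.from_matrix(Rn).as_euler('ZYX'); print("nominal",g,e)
x,f=est(obs,np.r_[g,e]); print(x,"\n",f)
Rm=R.from_euler('ZYX',x[3:]).as_matrix()
print("offset of pole_grip from grasp, in nominal pole axes (mm)",Rn.T@(x[:3]-g)*1000,"rot",R.from_matrix(Rn.T@Rm).as_rotvec())
E
```

```text
nominal [0.4751318  0.05932201 0.1949622 ] [-0.40234032 -0.2013125  -0.00647603]
[ 0.47984116  0.06517843  0.19098295 -0.49679439 -0.13264891 -0.00646566] 
 [[-0.8 -0.4]
 [-2.1  0.6]
 [ 6.   3.3]
 [ 2.3 -1.3]
 [ 1.1 -1.8]
 [-2.5 -0.2]
 [ 0.  -1.6]]
offset of pole_grip from grasp, in nominal pole axes (mm) [ 1.20321021  7.26055896 -4.25988083] rot [-0.01569153  0.0692139  -0.09271267]
```

```bash
cat > inhand.py <<'E'
from poleest import *; from plant import env
def nominal():
    s=env.read_state(); Rc=R.from_quat(s["orientation"]).as_matrix(); g=np.array(s["ee_pos"])+.147*Rc[:,0]
    px=np.cos(.4)*Rc[:,2]+np.sin(.4)*Rc[:,0]; py=Rc[:,1]; return g,np.c_[px,py,np.cross(px,py)]
Lc={"corner":(.17,0,0),"ball":(.164,.0365,0),"joint":(.03,0,0),"rear":(-.08,0,0)}
def fit(obs,g,Rn,lat=.002):
    # params: offset (along,y,z) in nominal axes, rotvec
    def P(v,L): return np.atleast_2d(L)@(Rn@R.from_rotvec(v[3:]).as_matrix()).T+g+Rn@v[:3]
    def f(v): return np.r_[np.concatenate([proj(n,P(v,Lc[k]))[0]-q for n,k,q in obs])/1.5,v[0]/.01,v[1]/lat,v[2]/.006,v[3]/.03,v[4]/.15,v[5]/.04]
    r=least_squares(f,np.zeros(6),x_scale=[.01]*3+[.05]*3); v=r.x
    print("v mm",(v[:3]*1000).round(1),"rot",v[3:].round(3)); print((r.fun[:2*len(obs)]*1.5).reshape(-1,2).round(1).tolist())
    print("hook world",P(v,(.17,.018,0)).round(4)); return v
E
python3 - <<'E'
from inhand import *
obs=[("side","corner",(264,91)),("side","ball",(256.5,95.5)),("top","corner",(386.5,168.2)),("top","ball",(372.3,162.5)),("top","joint",(358.7,219.2)),("side","rear",(341,140))]
g,Rn=nominal(); fit(obs,g,Rn)
E
```

```text
v mm [-1.1  0.8 -8.5] rot [ 0.002  0.033 -0.047]
[[-0.6, -0.5], [-1.4, 0.5], [1.7, -1.1], [0.2, -1.0], [-1.0, 1.8], [2.5, -0.4]]
hook world [[0.6347 0.003  0.2149]]
```

```bash
cat >> plan2.py <<'E'
VV=np.array([-.001,.001,-.010]); CR=R.from_rotvec([0,.03,-.045]).as_matrix()
def toolfromRn(Rn):
    px,py,pz=Rn.T; # px=cos z+ sin x ; pz = px×py ; x_t = sin px - cos pz ; z_t = cos px + sin pz
    x=np.sin(phi0)*px-np.cos(phi0)*pz; return np.c_[x,py,np.cross(x,py)]
def hp2(hook,psi,be):
    Rpole=Rp(psi,be); Rn=Rpole@CR.T; g=hook-Rn@VV-Rpole@np.array([.17,.018,0]); Rt=toolfromRn(Rn); return g-.147*Rt[:,0],Rt
W=[(hp2(rg-.05*v(ps)-.07*u(ps),ps,BE),10),(hp2(rg-.05*v(ps),ps,BE),6),(hp2(rg,ps,BE),6)]+[(hp2(ringat(t),ps,BE*t/a0),5) for t in np.linspace(a0,0,7)[1:]]+[(hp2(sh-.05*v(ps),ps,0.),6)]
E
python3 - <<'E'
from dirr import *
import plan2
direct(gp([.49,.10,.205],.1,.2),8,plan2.W)
E
```

```text
t 12.25 TCP [0.399  0.0927 0.3162] grasp [0.4751 0.0593 0.195 ] q [-0.38  0.66 -0.23  2.49  2.07  0.72 -1.44]
F [ 0.21  0.16 -0.89] open 0.245
world d [ 0.0085 -0.001   0.0101] cm in current frame [-0.38  0.24  1.25] in target frame [-0.37 -0.18  1.26]
rotvec [-0.412  -0.0003  0.2898]
 first [-0.0475  0.0289  0.156  -0.0515 -0.      0.0362] last [-0.0459 -0.0166  0.1583 -0.0515 -0.      0.0362]
q [-0.1847  0.6313 -0.3392  2.5202  2.5331  0.6774 -1.2629] max step 0.06 margin [2.6306 1.0913 1.1308 0.0385 1.6069 0.6374 1.2242] minz tip 0.179
   [ 0.3326  0.8214 -0.5886  2.4119  3.4736  0.6067 -0.9973] 0.0002
   [ 0.2152  0.8276 -0.5848  2.2773  3.4004  0.5262 -1.0316] 0.0
   [ 0.0927  0.8143 -0.5515  2.3768  3.2935  0.6638 -1.017 ] 0.0
   [ 0.1095  0.7749 -0.5358  2.4096  3.2885  0.6025 -1.0194] 0.0
   [ 0.1155  0.7511 -0.5123  2.4339  3.281   0.5496 -1.0146] 0.0
   [ 0.107   0.7422 -0.4797  2.4491  3.2679  0.505  -1.0036] 0.0
   [ 0.0823  0.7465 -0.4386  2.4537  3.2478  0.4662 -0.9893] 0.0
   [ 0.0423  0.7612 -0.3912  2.4452  3.221   0.4277 -0.9754] 0.0
   [-0.0105  0.7827 -0.3405  2.4209  3.189   0.382  -0.9652] 0.0
   [ 0.1113  0.7873 -0.3681  2.3179  3.2672  0.2524 -0.9427] 0.0
```

Call:
servo_tool([
  [[-0.05,0,0.16,-0.052,0,0.036,-1],[-0.05,0,0.16,-0.052,0,0.036,-1],[-0.05,0,0.16,-0.052,0,0.036,-1],[-0.05,0,0.16,-0.052,0,0.036,-1],[-0.05,0,0.16,-0.052,0,0.036,-1],[-0.05,0,0.16,-0.052,0,0.036,-1],[-0.05,0,0.16,-0.052,0,0.036,-1],[-0.05,0,0.16,-0.052,0,0.036,-1],[0,0,0,0,0,0,-1]],
])

```text
time: 13.15
ee_pos: [0.4073, 0.0904, 0.326]
orientation: [-0.025, 0.467, 0.044, 0.883]
ft_force: [-0.6, -1.5, -1.6]
opening: 0.241
```

Run:
```python
from dirr import *
import plan2
rr=direct(plan2.W[0][0],12,plan2.W[1:])
print(np.array(rr))
```

```text
t 13.15 TCP [0.4073 0.0904 0.326 ] grasp [0.4896 0.0983 0.2045] q [-0.18  0.63 -0.34  2.52  2.53  0.68 -1.26]
F [-0.6 -1.5 -1.6] open 0.241
world d [ 0.0439 -0.0389 -0.0293] cm in current frame [ 4.67 -4.3   1.64] in target frame [ 1.97 -5.81 -2.3 ]
rotvec [-0.587  -0.2292  0.4898]
 first [ 0.3888 -0.3586  0.1362 -0.0489 -0.0191  0.0408] last [ 0.1872 -0.4858 -0.1651 -0.0489 -0.0191  0.0408]
q [ 0.3349  0.8224 -0.593   2.4115  3.4693  0.6047 -0.9931] max step 0.083 margin [2.6751 1.0915 0.877  0.0334 0.6707 0.5647 1.4038] minz tip 0.185
   [ 0.2172  0.8283 -0.5883  2.2772  3.3959  0.5252 -1.0265] 0.0
   [ 0.095   0.8151 -0.5553  2.3767  3.2895  0.6631 -1.0125] 0.0
   [ 0.1117  0.7756 -0.5395  2.4094  3.2842  0.6019 -1.0148] 0.0
   [ 0.1176  0.7517 -0.5159  2.4338  3.2765  0.5489 -1.0099] 0.0
   [ 0.109   0.7427 -0.4831  2.449   3.2633  0.5044 -0.9989] 0.0
   [ 0.0842  0.7469 -0.4418  2.4536  3.243   0.4657 -0.9846] 0.0
   [ 0.0441  0.7615 -0.3942  2.4451  3.2162  0.4273 -0.9706] 0.0
   [-0.0089  0.783  -0.3431  2.4209  3.184   0.3817 -0.9602] 0.0
   [ 0.1125  0.7876 -0.37    2.3178  3.2619  0.2521 -0.9374] 0.0
[[ 0.3888 -0.3586  0.1362 -0.0489 -0.0191  0.0408]
 [ 0.3761 -0.3802  0.1108 -0.0489 -0.0191  0.0408]
 [ 0.362  -0.4001  0.0847 -0.0489 -0.0191  0.0408]
 [ 0.3467 -0.418   0.0579 -0.0489 -0.0191  0.0408]
 [ 0.3302 -0.434   0.0306 -0.0489 -0.0191  0.0408]
 [ 0.3125 -0.4479  0.0028 -0.0489 -0.0191  0.0408]
 [ 0.2937 -0.4598 -0.0252 -0.0489 -0.0191  0.0408]
 [ 0.274  -0.4694 -0.0533 -0.0489 -0.0191  0.0408]
 [ 0.2534 -0.4769 -0.0815 -0.0489 -0.0191  0.0408]
 [ 0.232  -0.4821 -0.1096 -0.0489 -0.0191  0.0408]
 [ 0.2099 -0.4851 -0.1375 -0.0489 -0.0191  0.0408]
 [ 0.1872 -0.4858 -0.1651 -0.0489 -0.0191  0.0408]]
```

Call:
servo_tool([
  [[0.38,-0.37,0.12,-0.049,-0.019,0.041,-1],[0.38,-0.38,0.11,-0.049,-0.019,0.041,-1],[0.36,-0.4,0.08,-0.049,-0.019,0.041,-1],[0.35,-0.42,0.06,-0.049,-0.019,0.041,-1],[0.33,-0.43,0.03,-0.049,-0.019,0.041,-1],[0.31,-0.45,0,-0.049,-0.019,0.041,-1],[0.29,-0.46,-0.03,-0.049,-0.019,0.041,-1],[0.27,-0.47,-0.05,-0.049,-0.019,0.041,-1],[0.25,-0.48,-0.08,-0.049,-0.019,0.041,-1],[0.23,-0.48,-0.11,-0.049,-0.019,0.041,-1],[0.21,-0.49,-0.14,-0.049,-0.019,0.041,-1],[0,0,0,0,0,0,-1]],
])

```text
time: 14.35
ee_pos: [0.4479, 0.0541, 0.2989]
orientation: [-0.148, 0.34, 0.36, 0.856]
ft_force: [0.6, -0.9, -1.5]
opening: 0.242
```

Run:
```python
from dirr import *
import plan2
snap("side","s4.png",(150,350,80,230),4);snap("top","t4.png",(200,360,130,250),5)
direct(plan2.W[0][0],1)
```

```text
t 14.45 TCP [0.4472 0.0552 0.2996] grasp [0.522  0.1311 0.1983] q [ 0.29  0.8  -0.57  2.43  3.39  0.64 -1.01]
F [-0.43 -0.97 -0.57] open 0.244
world d [ 0.004  -0.0036 -0.0028] cm in current frame [ 0.21 -0.54 -0.19] in target frame [ 0.18 -0.54 -0.22]
rotvec [-0.0499 -0.0196  0.0392]
 first [ 0.1785 -0.4198 -0.121  -0.0511 -0.0196  0.04  ] last [ 0.1785 -0.4198 -0.121  -0.0511 -0.0196  0.04  ]
q [ 0.3352  0.8225 -0.5936  2.4115  3.4687  0.6045 -0.9924] max step 0.075 margin [2.6748 1.2575 0.8764 0.128  0.6713 0.5645 1.6492] minz tip 0.185
```

View pics/s4.png

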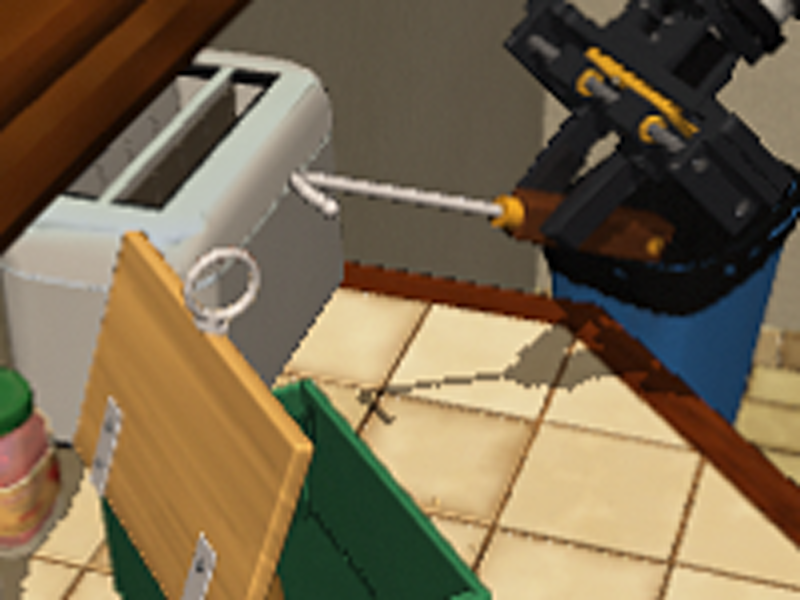

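View pics/t4.png

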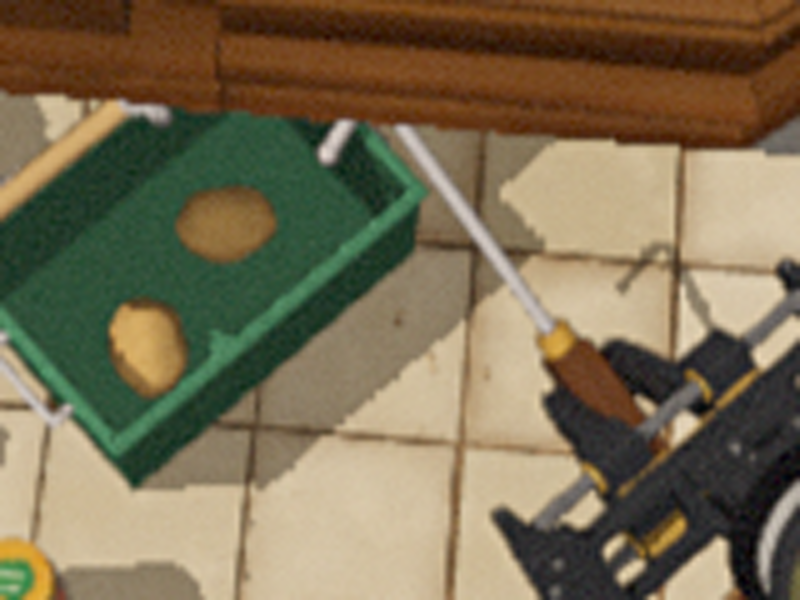

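Run:
```python
from inhand import *
obs=[("side","corner",(224.5,125)),("side","ball",(233,131.7)),("side","joint",(275,132.5)),("top","ball",(265.4,161)),("top","joint",(309.4,196.6)),("side","rear",(313.7,141))]
g,Rn=nominal(); fit(obs,g,Rn)
import plan2
print("ring pix",proj("side",plan2.rg),proj("top",plan2.rg))
```

```text
v mm [ -0.7  -0.3 -13.8] rot [ 0.005 -0.014 -0.005]
[[-1.9, -1.6], [0.0, 0.2], [2.1, 0.7], [-2.2, -0.3], [1.8, 1.4], [-0.3, -1.1]]
hook world [[0.6208 0.2578 0.2554]]
ring pix [[204.30490276 150.8707567 ]] [[227.01249066 146.60623944]]
```

```bash
sed -i 's/^VV=.*/VV=np.array([-.001,0,-.012]); CR=R.from_rotvec([0,.005,-.02]).as_matrix()/' plan2.py
python3 - <<'E'
from dirr import *
import plan2
rr=direct(hp2(rg-.05*v(ps),ps,BE) if 0 else plan2.W[1][0],12,plan2.W[2:])
print(np.array(rr))
E
```

```text
t 14.45 TCP [0.4472 0.0552 0.2996] grasp [0.522  0.1311 0.1983] q [ 0.29  0.8  -0.57  2.43  3.39  0.64 -1.01]
F [-0.43 -0.97 -0.57] open 0.244
world d [0.0511 0.0507 0.0018] cm in current frame [ 5.1  -0.14  5.09] in target frame [ 5.06 -0.43  5.11]
rotvec [-0.0272  0.0056  0.0292]
 first [ 0.4244 -0.0121  0.424  -0.0023  0.0005  0.0024] last [ 0.4216 -0.034   0.4256 -0.0023  0.0005  0.0024]
q [ 0.1989  0.8087 -0.5801  2.2733  3.3578  0.4987 -1.0401] max step 0.014 margin [2.7167 1.263  0.8899 0.1264 0.7484 0.4587 1.6199] minz tip 0.185
   [ 0.0762  0.794  -0.5475  2.3709  3.2544  0.6319 -1.0319] 0.0
   [ 0.0915  0.7549 -0.531   2.4024  3.2485  0.5695 -1.0328] 0.0
   [ 0.0956  0.7315 -0.5063  2.4259  3.2401  0.5161 -1.0265] 0.0
   [ 0.0848  0.7232 -0.4719  2.4407  3.2264  0.4717 -1.0144] 0.0
   [ 0.0579  0.7284 -0.4285  2.4449  3.206   0.4332 -0.9992] 0.0
   [ 0.0157  0.7443 -0.3785  2.436   3.1794  0.395  -0.9845] 0.0
   [-0.0392  0.7675 -0.3247  2.4112  3.148   0.3496 -0.9735] 0.0
   [ 0.0805  0.7731 -0.348   2.3108  3.2226  0.2266 -0.9458] 0.0
[[ 0.4244 -0.0121  0.424  -0.0023  0.0005  0.0024]
 [ 0.4242 -0.0141  0.4241 -0.0023  0.0005  0.0024]
 [ 0.424  -0.0161  0.4243 -0.0023  0.0005  0.0024]
 [ 0.4237 -0.0181  0.4245 -0.0023  0.0005  0.0024]
 [ 0.4235 -0.0201  0.4246 -0.0023  0.0005  0.0024]
 [ 0.4232 -0.022   0.4248 -0.0023  0.0005  0.0024]
 [ 0.423  -0.024   0.4249 -0.0023  0.0005  0.0024]
 [ 0.4227 -0.026   0.4251 -0.0023  0.0005  0.0024]
 [ 0.4224 -0.028   0.4252 -0.0023  0.0005  0.0024]
 [ 0.4222 -0.03    0.4253 -0.0023  0.0005  0.0024]
 [ 0.4219 -0.032   0.4254 -0.0023  0.0005  0.0024]
 [ 0.4216 -0.034   0.4256 -0.0023  0.0005  0.0024]]
```

Call:
servo_tool([
  [[0.64,-0.02,0.64,-0.003,0,0.003,-1],[0.64,-0.02,0.64,-0.003,0,0.003,-1],[0.64,-0.03,0.64,-0.003,0.001,0.004,-1],[0.64,-0.03,0.64,-0.003,0.001,0.004,-1],[0.64,-0.03,0.64,-0.004,0.001,0.004,-1],[0.64,-0.04,0.64,-0.004,0.001,0.004,-1],[0.64,-0.04,0.64,-0.004,0.001,0.003,-1],[0.6,-0.04,0.6,-0.003,0.001,0.003,-1],[0,0,0,0,0,0,-1]],
])

```text
time: 15.35
ee_pos: [0.499, 0.1073, 0.3022]
orientation: [-0.157, 0.338, 0.378, 0.848]
ft_force: [-0.4, 0.9, -1.4]
opening: 0.243
```

Run:
```python
from dirr import *
import plan2
snap("side","s5.png",(170,290,110,200),6);snap("top","t5.png",(200,330,130,220),6)
direct(plan2.W[1][0],1)
```

```text
t 15.45 TCP [0.4979 0.1062 0.3018] grasp [0.5692 0.1846 0.1999] q [ 0.2   0.81 -0.58  2.27  3.36  0.5  -1.04]
F [-0.22 -0.43 -0.91] open 0.241
world d [ 0.0004 -0.0003 -0.0004] cm in current frame [ 0.03 -0.05 -0.03] in target frame [ 0.03 -0.05 -0.03]
rotvec [0.0033 0.0003 0.0002]
 first [-0.0473 -0.0457 -0.1652  0.0044  0.0026  0.0004] last [-0.0473 -0.0457 -0.1652  0.0044  0.0026  0.0004]
q [ 0.1988  0.8087 -0.5799  2.2733  3.358   0.4987 -1.0403] max step 0.003 margin [2.8112 1.2675 0.8901 0.2867 0.7819 0.4587 1.6197] minz tip 0.186
```

View pics/s5.png

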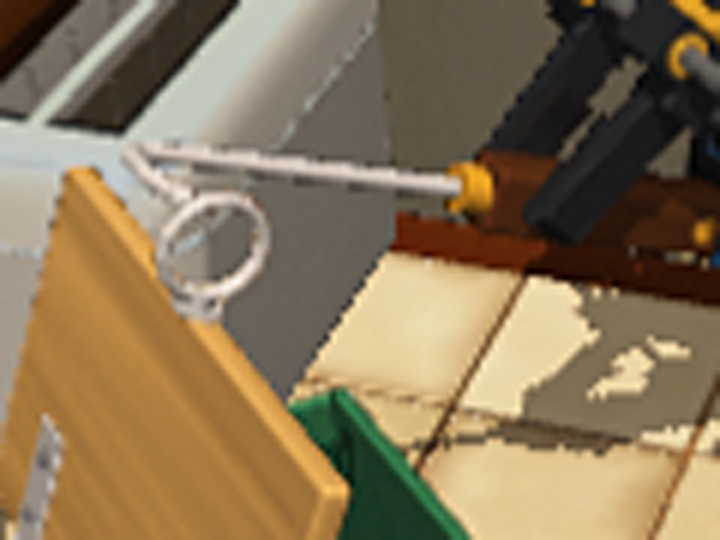

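View pics/t5.png

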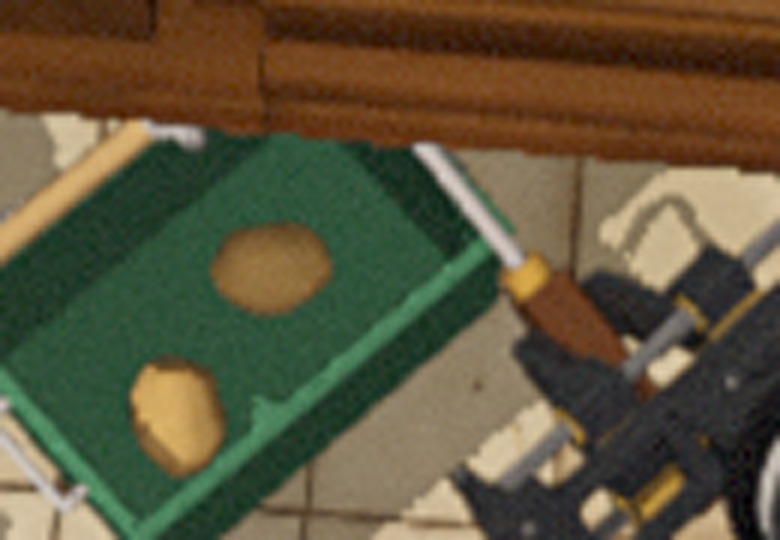

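Run:
```python
from inhand import *
import plan2
g,Rn=nominal(); Rpole=Rn@plan2.CR
def P(L): return g+Rn@plan2.VV+Rpole@np.array(L)
print("pole yaw,pitch",R.from_matrix(Rpole).as_euler('ZYX'))
print("hook now",P((.17,.018,0)),"target",plan2.rg-.05*plan2.v(.822))
for k,o in(("corner",(193.5,135.5)),("joint",(170+452/6,110+187/6)),("rear",(290,150))): print(k,proj("side",P(Lc[k])),o)
print("top joint",proj("top",P(Lc["joint"])),(200+515/6,130+262/6))
print("rod at top .12",proj("top",P((.12,0,0))),proj("top",P((.1,0,0))),"seen rod (425,150)->",200+425/6,130+150/6)
print("after: mid",proj("side",P((.17,.018,0))+.05*plan2.v(.822)),"ring seen (205.5,150.8); ring model",proj("side",plan2.rg))
print("ring top model",proj("top",plan2.rg), "tip now",proj("side",P((.164,.038,0))))
```

```text
pole yaw,pitch [ 0.82521624 -0.4002851  -0.00272119]
hook now [0.66486775 0.31463264 0.25469426] target [0.66561012 0.31401647 0.25423132]
corner [[190.23498742 134.29753982]] (193.5, 135.5)
joint [[249.44263131 141.17481347]] (245.33333333333331, 141.16666666666666)
rear [[288.7134824  145.88875089]] (290, 150)
top joint [[288.69555448 176.25780079]] (285.8333333333333, 173.66666666666666)
rod at top .12 [[264.03764467 145.16370804]] [[269.58882285 152.15949592]] seen rod (425,150)-> 270.8333333333333 155.0
after: mid [[204.52760659 150.89547752]] ring seen (205.5,150.8); ring model [[204.30490276 150.8707567 ]]
ring top model [[227.01249066 146.60623944]] tip now [[200.87062546 143.62315145]]
```

Run:
```python
from inhand import *
import plan2
from plan2 import u,v
r=plan2.rg; p0=proj("side",r)[0]
for n,d in(("u",u(.822)),("v",v(.822)),("k",np.array([0,0,1.]))): print(n,(proj("side",r+.01*d)[0]-p0)/10,"px/mm")
g,Rn=nominal()
# u,k solve for desired (du,dk) with image shift
A=np.c_[(proj("side",r+.01*u(.822))[0]-p0)/10,(proj("side",r+np.array([0,0,.01]))[0]-p0)/10]
print("correction mm (u,k) for shift (-1.5,-1.3):",np.linalg.solve(A,[-1.5,-1.3]))
```

```text
u [-0.5105303   0.15049847] px/mm
v [0.2254558  0.26215711] px/mm
k [-0.04372914 -0.47323725] px/mm
correction mm (u,k) for shift (-1.5,-1.3): [2.63115393 3.58379366]
```

Call:
servo_tool([
  [[0.06,0,0.23,0,0,0,-1],[0.05,0,0.23,0,0,0,-1],[0,0.4,0,0,0,0,-1],[0,0.4,0,0,0,0,-1],[0,0.4,0,0,0,0,-1],[0,0.4,0,0,0,0,-1],[0,0,0,0,0,0,-1]],
])

```text
time: 16.15
ee_pos: [0.4881, 0.1205, 0.3043]
orientation: [-0.157, 0.339, 0.378, 0.847]
ft_force: [-0.3, 0.7, -0.9]
opening: 0.244
```

Run:
```python
from dirr import *
import plan2
snap("side","s6.png",(180,260,120,180),10)
direct(plan2.W[2][0],1)
```

```text
t 16.2 TCP [0.4884 0.1202 0.3042] grasp [0.5596 0.1987 0.2024] q [ 0.15  0.8  -0.57  2.3   3.32  0.53 -1.04]
F [-0.68  0.03 -1.43] open 0.243
world d [-0.0267  0.0197 -0.0029] cm in current frame [-0.04  3.31 -0.39] in target frame [-0.04  3.31 -0.41]
rotvec [ 0.0038  0.0005 -0.0004]
 first [-0.04    3.2602 -0.396   0.0041  0.0003 -0.0011] last [-0.04    3.2602 -0.396   0.0041  0.0003 -0.0011]
q [ 0.0759  0.7935 -0.5462  2.371   3.2556  0.6318 -1.0328] max step 0.1 margin [2.8566 1.2535 0.9017 0.189  0.8174 0.4921 1.6205] minz tip 0.186
```

View pics/s6.png

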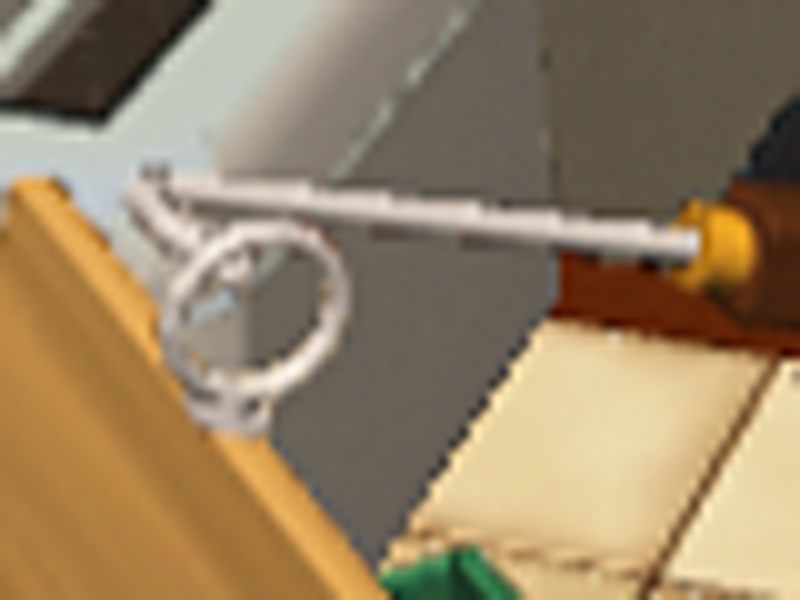

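Side view: the ball is at s6 (240,262) and the ring centre at (257,307). Projecting the remaining +y travel puts the ball near the ring centre, so I'll continue inserting.

Call:
servo_tool([
  [[0,0.4,0,0,0,0,-1],[0,0.4,0,0,0,0,-1],[0,0.4,0,0,0,0,-1],[0,0.4,0,0,0,0,-1],[0,0.4,0,0,0,0,-1],[0,0,0,0,0,0,-1]],
])

```text
time: 16.8
ee_pos: [0.4732, 0.1338, 0.3041]
orientation: [-0.157, 0.339, 0.378, 0.847]
ft_force: [0.1, -0.1, -1.1]
opening: 0.241
```

Run:
```python
from dirr import *
import plan2
snap("side","s7.png",(180,260,120,180),10)
direct(plan2.W[2][0],1)
```

```text
t 16.85 TCP [0.4736 0.1335 0.3041] grasp [0.5449 0.2119 0.2023] q [ 0.11  0.79 -0.55  2.34  3.28  0.59 -1.04]
F [ 0.7  -0.84 -1.07] open 0.243
world d [-0.0119  0.0065 -0.0027] cm in current frame [-0.04  1.32 -0.4 ] in target frame [-0.04  1.32 -0.41]
rotvec [ 0.0038  0.0006 -0.0002]
 first [-0.0438  1.2704 -0.4017  0.0041  0.0004 -0.0009] last [-0.0438  1.2704 -0.4017  0.0041  0.0004 -0.0009]
q [ 0.0757  0.7938 -0.5466  2.3709  3.2554  0.632  -1.0329] max step 0.046 margin [2.9052 1.2506 0.915  0.1891 0.8583 0.5456 1.624 ] minz tip 0.186
```

View pics/s7.png

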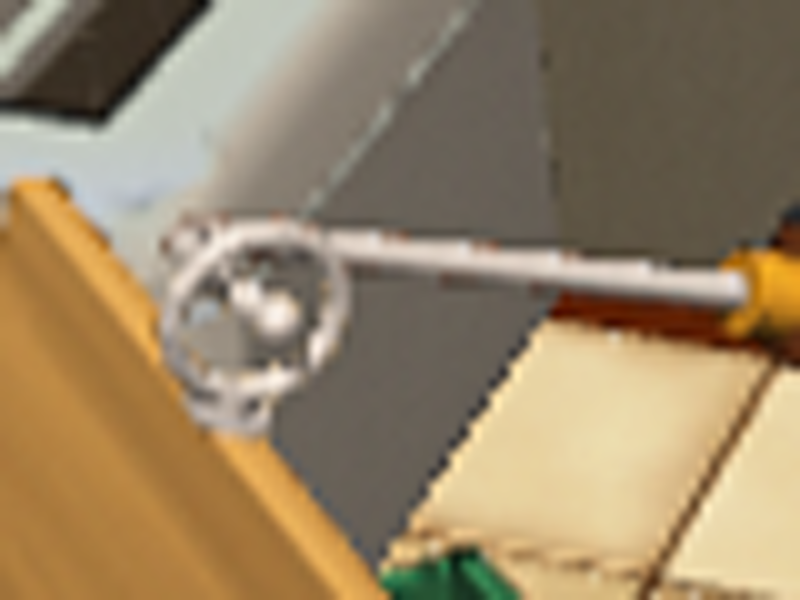

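Call:
servo_tool([
  [[0,0.4,0,0,0,0,-1],[0,0.4,0,0,0,0,-1],[0,0.4,0,0,0,0,-1],[0,0,0,0,0,0,-1],[0,0,0,0,0,0,-1],[0,0,0,0,0,0,-1],[0,0,0,0,0,0,-1]],
])

```text
time: 17.55
ee_pos: [0.465, 0.141, 0.3039]
orientation: [-0.157, 0.339, 0.377, 0.848]
ft_force: [0.5, 0.6, -2.1]
opening: 0.24
```

```bash
cat > arc.py <<'E'
from dirr import *
import plan2
from plan2 import *
off=.003*u(ps)+np.array([0,0,.0025])
def hk(t,pre=.0105):
    tan=(ringat(t-1e-3)-ringat(t)); tan/=np.linalg.norm(tan)
    return ringat(t)+off+pre*tan
def seg(t1,n,pre=.0105,be=None,q=None):
    w=plan2.hp2(hk(t1,pre),ps,BE*t1/a0 if be is None else be)
    cur=FK(q0 if q is None else q)
    rr=rows(cur,w,n)
    print("to",round(t1,2),"hook",hk(t1,pre).round(3)); print(np.array(rr).round(3)[[0,-1]]); return w
if __name__=="__main__":
    s=env.read_state(); print("F",s["ft_force"],"t",s["time"],"open",s["opening"])
    q=None; cur=FK(q0)
    for a in eval(sys.argv[1]):
        w=plan2.hp2(hk(a[0],a[2] if len(a)>2 else .0105),ps,BE*a[0]/a0)
        rr=np.array(rows(cur,w,a[1])); print("th",a[0]); print(rr.round(2).tolist()); cur=w
E
python3 - <<'E'
from dirr import *
snap("side","s8.png",(180,260,120,180),10)
E
python3 arc.py "[(1.15,5),(1.0,5),(.85,5),(.7,5)]"
```

```text
F [-0.237  0.542 -2.097] t 17.6 open 0.24470891026077773
th 1.15
[[-0.27, 0.04, -0.29, 0.0, 0.01, 0.0], [-0.27, 0.04, -0.29, 0.0, 0.01, 0.0], [-0.26, 0.04, -0.29, 0.0, 0.01, 0.0], [-0.26, 0.04, -0.29, 0.0, 0.01, 0.0], [-0.26, 0.04, -0.29, 0.0, 0.01, 0.0]]
th 1.0
[[-0.26, 0.01, -0.22, 0.0, 0.01, 0.0], [-0.25, 0.01, -0.22, 0.0, 0.01, 0.0], [-0.25, 0.01, -0.22, 0.0, 0.01, 0.0], [-0.25, 0.01, -0.22, 0.0, 0.01, 0.0], [-0.25, 0.01, -0.23, 0.0, 0.01, 0.0]]
th 0.85
[[-0.17, 0.01, -0.23, 0.0, 0.01, 0.0], [-0.16, 0.01, -0.23, 0.0, 0.01, 0.0], [-0.16, 0.01, -0.23, 0.0, 0.01, 0.0], [-0.16, 0.01, -0.24, 0.0, 0.01, 0.0], [-0.16, 0.01, -0.24, 0.0, 0.01, 0.0]]
th 0.7
[[-0.08, 0.0, -0.23, 0.0, 0.01, 0.0], [-0.07, 0.0, -0.23, 0.0, 0.01, 0.0], [-0.07, 0.0, -0.23, 0.0, 0.01, 0.0], [-0.07, 0.0, -0.23, 0.0, 0.01, 0.0], [-0.07, 0.0, -0.23, 0.0, 0.01, 0.0]]
```

View pics/s8.png

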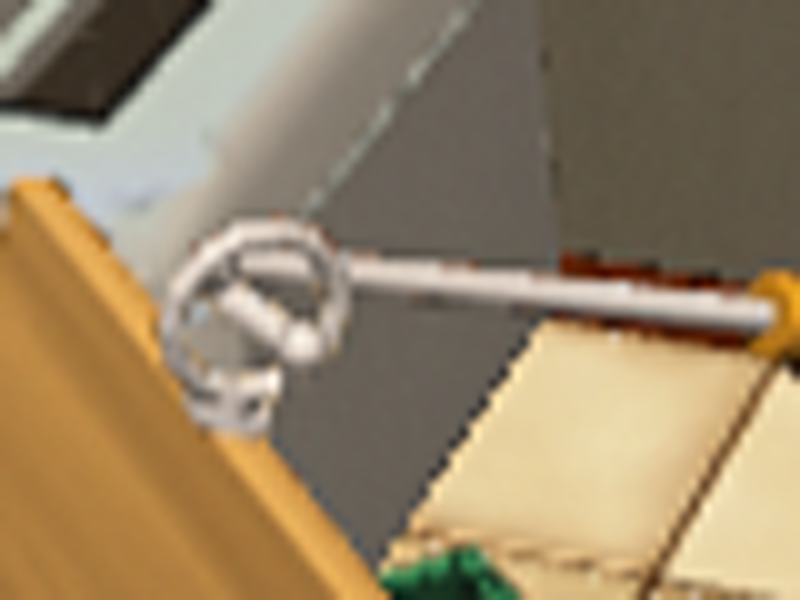

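The ball has come through on the near side of the ring, at s8 (300,345), and the rod is behind it. The hook is in, so I'll start the arc slowly.

Call:
servo_tool([
  [[-0.27,0.02,-0.29,0,0.006,0,-1],[-0.27,0.02,-0.29,0,0.006,0,-1],[-0.26,0.02,-0.29,0,0.006,0,-1],[-0.26,0.02,-0.29,0,0.006,0,-1],[-0.26,0.02,-0.29,0,0.006,0,-1],[-0.26,0.01,-0.22,0,0.01,0,-1],[-0.25,0.01,-0.22,0,0.01,0,-1],[-0.25,0.01,-0.22,0,0.01,0,-1],[-0.25,0.01,-0.22,0,0.01,0,-1],[-0.25,0.01,-0.22,0,0.01,0,-1]],
])

```text
time: 18.6
ee_pos: [0.4394, 0.115, 0.3045]
orientation: [-0.172, 0.373, 0.371, 0.833]
ft_force: [1.2, 1.3, -1.3]
opening: 0.244
```

```bash
python3 - <<'E'
from dirr import *
snap("side","s9.png",(160,280,110,200),6)
E
python3 arc.py "[(.85,5),(.7,5),(.55,5),(.4,5),(.25,5)]"
```

```text
F [ 0.124  0.981 -0.822] t 18.65 open 0.2470122027268495
th 0.85
[[-0.15, 0.02, -0.23, 0.0, 0.01, 0.0], [-0.15, 0.02, -0.23, 0.0, 0.01, 0.0], [-0.15, 0.02, -0.23, 0.0, 0.01, 0.0], [-0.15, 0.02, -0.23, 0.0, 0.01, 0.0], [-0.15, 0.02, -0.23, 0.0, 0.01, 0.0]]
th 0.7
[[-0.08, 0.0, -0.23, 0.0, 0.01, 0.0], [-0.07, 0.0, -0.23, 0.0, 0.01, 0.0], [-0.07, 0.0, -0.23, 0.0, 0.01, 0.0], [-0.07, 0.0, -0.23, 0.0, 0.01, 0.0], [-0.07, 0.0, -0.23, 0.0, 0.01, 0.0]]
th 0.55
[[0.01, 0.0, -0.2, 0.0, 0.01, 0.0], [0.01, 0.0, -0.2, 0.0, 0.01, 0.0], [0.01, 0.0, -0.2, 0.0, 0.01, 0.0], [0.02, 0.0, -0.2, 0.0, 0.01, 0.0], [0.02, 0.0, -0.2, 0.0, 0.01, 0.0]]
th 0.4
[[0.09, 0.0, -0.17, 0.0, 0.01, 0.0], [0.09, 0.0, -0.17, 0.0, 0.01, 0.0], [0.1, 0.0, -0.16, 0.0, 0.01, 0.0], [0.1, 0.0, -0.16, 0.0, 0.01, 0.0], [0.1, 0.0, -0.16, 0.0, 0.01, 0.0]]
th 0.25
[[0.16, 0.0, -0.11, 0.0, 0.01, 0.0], [0.17, 0.0, -0.11, 0.0, 0.01, 0.0], [0.17, 0.0, -0.11, 0.0, 0.01, 0.0], [0.17, 0.0, -0.11, 0.0, 0.01, 0.0], [0.17, 0.0, -0.11, 0.0, 0.01, 0.0]]
```

View pics/s9.png

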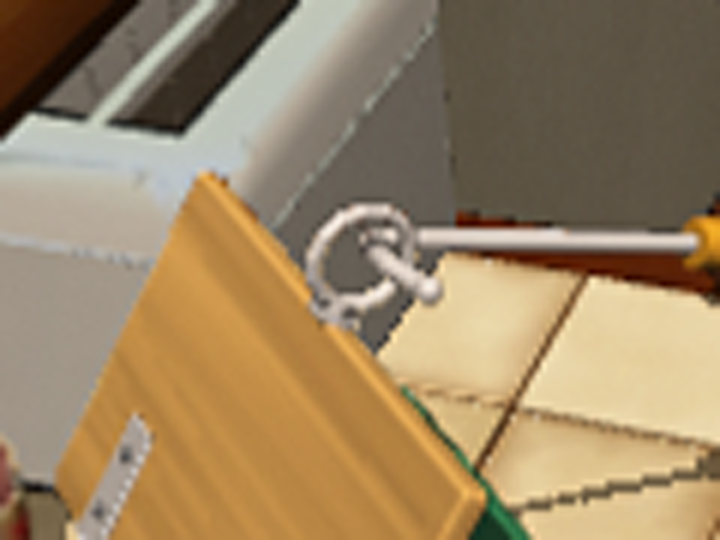

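The lid is following: the ring is at s9 (360,258), the prong is pulling on its near side, and the force is about 1–2 N. Continuing.

Call:
servo_tool([
  [[-0.15,0.02,-0.23,0,0.01,0,-1],[-0.15,0.02,-0.23,0,0.01,0,-1],[-0.15,0.01,-0.23,0,0.01,0,-1],[-0.15,0.01,-0.23,0,0.01,0,-1],[-0.15,0.01,-0.23,0,0.01,0,-1],[-0.08,0,-0.23,0,0.01,0,-1],[-0.07,0,-0.23,0,0.01,0,-1],[-0.07,0,-0.23,0,0.01,0,-1],[-0.07,0,-0.23,0,0.01,0,-1],[-0.07,0,-0.23,0,0.01,0,-1]],
])

```text
time: 19.65
ee_pos: [0.4223, 0.097, 0.2984]
orientation: [-0.191, 0.414, 0.362, 0.813]
ft_force: [0.8, 2.2, -0.8]
opening: 0.243
```

```bash
python3 - <<'E'
from dirr import *
snap("side","s10.png",(160,280,110,200),6)
E
python3 arc.py "[(.55,5),(.4,5),(.25,5),(.1,5),(0,4)]"
```

```text
F [ 0.228  0.894 -0.909] t 19.7 open 0.2448361028215971
th 0.55
[[0.01, 0.01, -0.2, 0.0, 0.01, 0.0], [0.01, 0.01, -0.2, 0.0, 0.01, 0.0], [0.01, 0.01, -0.2, 0.0, 0.01, 0.0], [0.01, 0.01, -0.2, 0.0, 0.01, 0.0], [0.01, 0.01, -0.2, 0.0, 0.01, 0.0]]
th 0.4
[[0.09, 0.0, -0.17, 0.0, 0.01, 0.0], [0.09, 0.0, -0.17, 0.0, 0.01, 0.0], [0.1, 0.0, -0.16, 0.0, 0.01, 0.0], [0.1, 0.0, -0.16, 0.0, 0.01, 0.0], [0.1, 0.0, -0.16, 0.0, 0.01, 0.0]]
th 0.25
[[0.16, 0.0, -0.11, 0.0, 0.01, 0.0], [0.17, 0.0, -0.11, 0.0, 0.01, 0.0], [0.17, 0.0, -0.11, 0.0, 0.01, 0.0], [0.17, 0.0, -0.11, 0.0, 0.01, 0.0], [0.17, 0.0, -0.11, 0.0, 0.01, 0.0]]
th 0.1
[[0.22, -0.0, -0.05, 0.0, 0.01, 0.0], [0.23, -0.0, -0.04, 0.0, 0.01, 0.0], [0.23, -0.0, -0.04, 0.0, 0.01, 0.0], [0.23, -0.0, -0.04, 0.0, 0.01, 0.0], [0.23, -0.0, -0.04, 0.0, 0.01, 0.0]]
th 0
[[0.22, -0.0, 0.02, 0.0, 0.01, 0.0], [0.22, -0.0, 0.02, 0.0, 0.01, 0.0], [0.22, -0.0, 0.02, 0.0, 0.01, 0.0], [0.22, -0.0, 0.02, 0.0, 0.01, 0.0]]
```

View pics/s10.png

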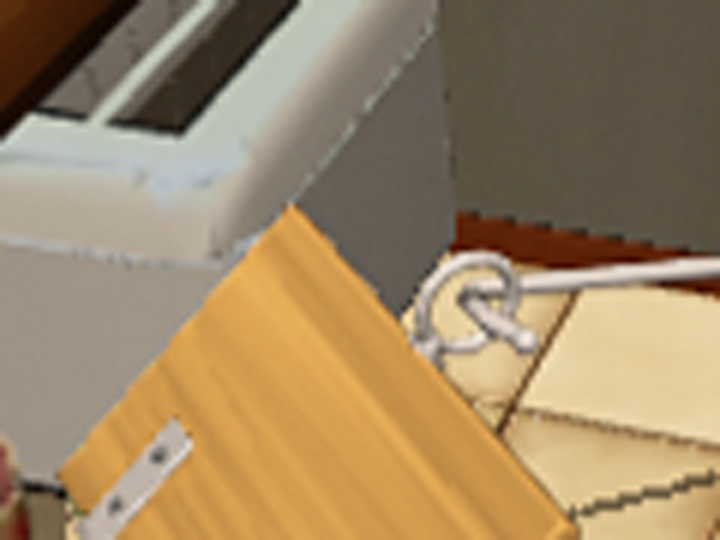

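The lid is at roughly half angle, the ring at s10 (468,300) and the prong still through it, with forces small. Continuing down.

Call:
servo_tool([
  [[0.01,0.01,-0.2,0,0.01,0,-1],[0.01,0.01,-0.2,0,0.01,0,-1],[0.01,0.01,-0.2,0,0.01,0,-1],[0.01,0.01,-0.2,0,0.01,0,-1],[0.01,0.01,-0.2,0,0.01,0,-1],[0.09,0,-0.17,0,0.01,0,-1],[0.09,0,-0.17,0,0.01,0,-1],[0.1,0,-0.16,0,0.01,0,-1],[0.1,0,-0.16,0,0.01,0,-1],[0.1,0,-0.16,0,0.01,0,-1]],
])

```text
time: 20.7
ee_pos: [0.4141, 0.0879, 0.2839]
orientation: [-0.208, 0.454, 0.352, 0.792]
ft_force: [0.8, 1.2, -0.3]
opening: 0.242
```

```bash
python3 - <<'E'
from dirr import *
snap("side","s11.png",(170,290,130,220),6)
E
python3 arc.py "[(.25,5),(.1,5),(0,4)]"
```

```text
F [ 0.354  0.141 -0.401] t 20.75 open 0.23997506070830457
th 0.25
[[0.16, 0.01, -0.12, 0.0, 0.01, 0.0], [0.16, 0.01, -0.11, 0.0, 0.01, 0.0], [0.16, 0.01, -0.11, 0.0, 0.01, 0.0], [0.17, 0.01, -0.11, 0.0, 0.01, 0.0], [0.17, 0.01, -0.11, 0.0, 0.01, 0.0]]
th 0.1
[[0.22, -0.0, -0.05, 0.0, 0.01, 0.0], [0.23, -0.0, -0.04, 0.0, 0.01, 0.0], [0.23, -0.0, -0.04, 0.0, 0.01, 0.0], [0.23, -0.0, -0.04, 0.0, 0.01, 0.0], [0.23, -0.0, -0.04, 0.0, 0.01, 0.0]]
th 0
[[0.22, -0.0, 0.02, 0.0, 0.01, 0.0], [0.22, -0.0, 0.02, 0.0, 0.01, 0.0], [0.22, -0.0, 0.02, 0.0, 0.01, 0.0], [0.22, -0.0, 0.02, 0.0, 0.01, 0.0]]
```

View pics/s11.png

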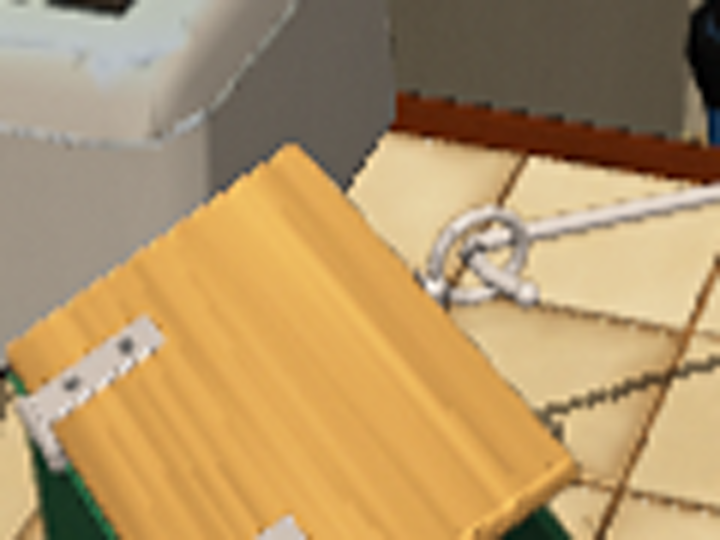

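Call:
servo_tool([
  [[0.16,0.01,-0.12,0,0.01,0,-1],[0.16,0.01,-0.11,0,0.01,0,-1],[0.16,0.01,-0.11,0,0.01,0,-1],[0.17,0.01,-0.11,0,0.01,0,-1],[0.17,0.01,-0.11,0,0.01,0,-1],[0.22,0,-0.05,0,0.01,0,-1],[0.23,0,-0.04,0,0.01,0,-1],[0.23,0,-0.04,0,0.01,0,-1],[0,0,0,0,0,0,-1]],
])

```text
time: 21.65
ee_pos: [0.4145, 0.089, 0.2672]
orientation: [-0.222, 0.485, 0.343, 0.773]
ft_force: [-0.3, -0.0, -0.7]
opening: 0.244
```

```bash
python3 - <<'E'
from dirr import *
snap("side","s12.png",(170,290,150,250),6)
E
python3 arc.py "[(.1,3),(0,4)]"
```

```text
F [ 0.479  0.921 -1.29 ] t 21.7 open 0.24182756974370093
th 0.1
[[0.15, 0.0, -0.03, 0.0, 0.0, 0.0], [0.15, 0.0, -0.03, 0.0, 0.0, 0.0], [0.15, 0.0, -0.03, 0.0, 0.0, 0.0]]
th 0
[[0.22, -0.0, 0.02, 0.0, 0.01, 0.0], [0.22, -0.0, 0.02, 0.0, 0.01, 0.0], [0.22, -0.0, 0.02, 0.0, 0.01, 0.0], [0.22, -0.0, 0.02, 0.0, 0.01, 0.0]]
```

View pics/s12.png

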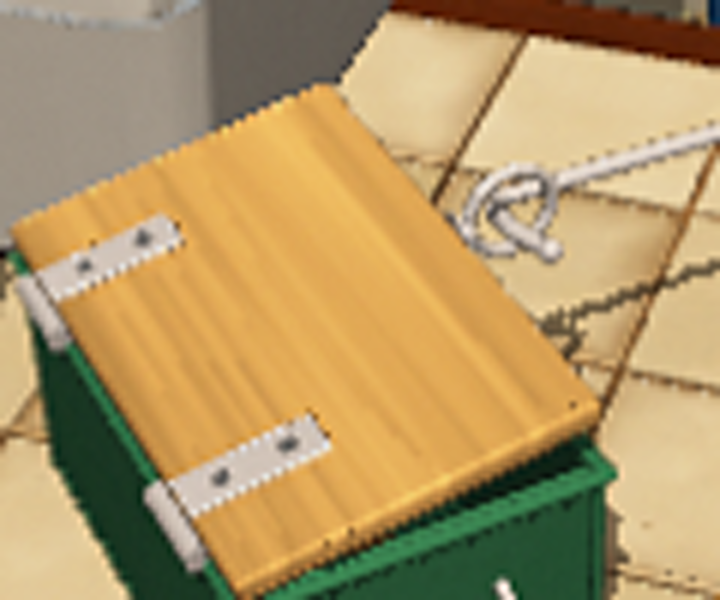

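Call:
servo_tool([
  [[0.15,0,-0.03,0,0.01,0,-1],[0.15,0,-0.03,0,0,0,-1],[0.15,0,-0.03,0,0.01,0,-1],[0.2,0,0,0,0.01,0,-1],[0.2,0,0,0,0.01,0,-1],[0,0,0,0,0,0,-1]],
])

```text
time: 22.3
ee_pos: [0.4165, 0.0911, 0.2592]
orientation: [-0.229, 0.5, 0.339, 0.763]
ft_force: [0.8, 0.5, -0.6]
opening: 0.241
```

```bash
python3 - <<'E'
from dirr import *
snap("side","s13.png",(170,290,150,250),6)
E
python3 arc.py "[(0,4)]"
```

```text
F [ 1.61   0.922 -0.946] t 22.35 open 0.24496851004986267
th 0
[[0.12, 0.0, 0.02, 0.0, 0.0, 0.0], [0.12, 0.0, 0.02, 0.0, 0.0, 0.0], [0.12, 0.0, 0.02, 0.0, 0.0, 0.0], [0.12, 0.0, 0.02, 0.0, 0.0, 0.0]]
```

View pics/s13.png

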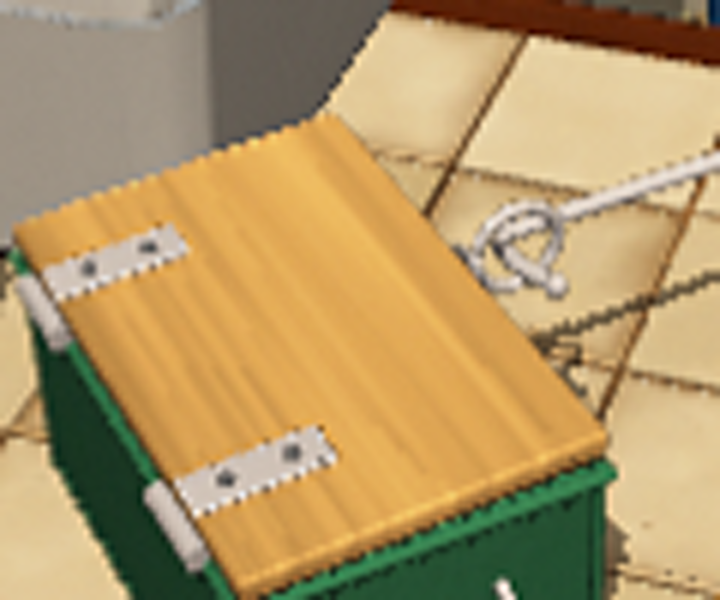

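Call:
servo_tool([
  [[0.12,0,0,0,0.005,0,-1],[0.12,0,0,0,0.005,0,-1],[0.12,0,-0.02,0,0,0,-1],[0.09,0,-0.04,0,0,0,-1],[0,0,0,0,0,0,-1]],
])

```text
time: 22.85
ee_pos: [0.4172, 0.0918, 0.2549]
orientation: [-0.231, 0.504, 0.338, 0.761]
ft_force: [0.5, 0.8, -1.1]
opening: 0.246
```

Call:
servo_tool([
  [[0.09,0,-0.04,0,0,0,-1],[0.09,0,-0.04,0,0,0,-1],[0,0,0,0,0,0,-1]],
])

```text
time: 23.15
ee_pos: [0.4172, 0.0918, 0.253]
orientation: [-0.231, 0.504, 0.338, 0.761]
ft_force: [0.3, 1.5, 0.7]
opening: 0.243
```

```bash
cat > lidfit.py <<'E'
from h import *
E
python3 - <<'E'
from dirr import *
snap("side","s14.png",(170,290,150,250),6)
print(env.read_state()["ft_force"])
import plan2
b=plan2.BY['b']
for t in(0,.03,.06,.1,.2):
    print(t,[ (proj("side",binp(b,lidp(t,L)))[0]-[170,150]).round(1)*6 for L in((-.151,0,.006),(-.130,.1,.0),(-.130,.1,.011),(-.13,-.1,.006))])
E
```

```text
[0.409 0.907 0.401]
0 [array([514.2, 258. ]), array([609.6, 460.8]), array([610.2, 435.6]), array([334.8, 131.4])]
0.03 [array([513.6, 247.8]), array([609.6, 451.8]), array([609.6, 426.6]), array([333.6, 123. ])]
0.06 [array([512.4, 238.2]), array([609.6, 442.8]), array([608.4, 418.2]), array([332.4, 114.6])]
0.1 [array([510.6, 225. ]), array([608.4, 431.4]), array([606.6, 406.8]), array([330. , 103.8])]
0.2 [array([503.4, 193.2]), array([604.2, 403.2]), array([598.8, 379.8]), array([322.2,  77.4])]
```

View pics/s14.png

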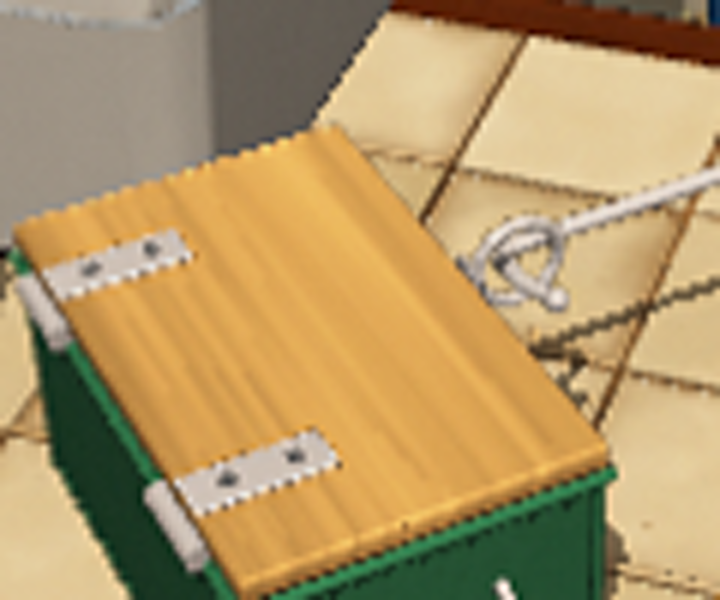

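Call:
servo_tool([
  [[0.09,0,-0.04,0,0,0,-1],[0.09,0,-0.04,0,0,0,-1],[0,0,0,0,0,0,-1]],
])

```text
time: 23.5
ee_pos: [0.4174, 0.0916, 0.2511]
orientation: [-0.231, 0.504, 0.337, 0.761]
ft_force: [0.3, -0.5, 2.0]
opening: 0.244
```

Run:
```python
from dirr import *
snap("side","s15.png",(170,290,150,250),6)
print(env.read_state()["ft_force"])
```

```text
[0.156 0.532 2.58 ]
```

View pics/s15.png

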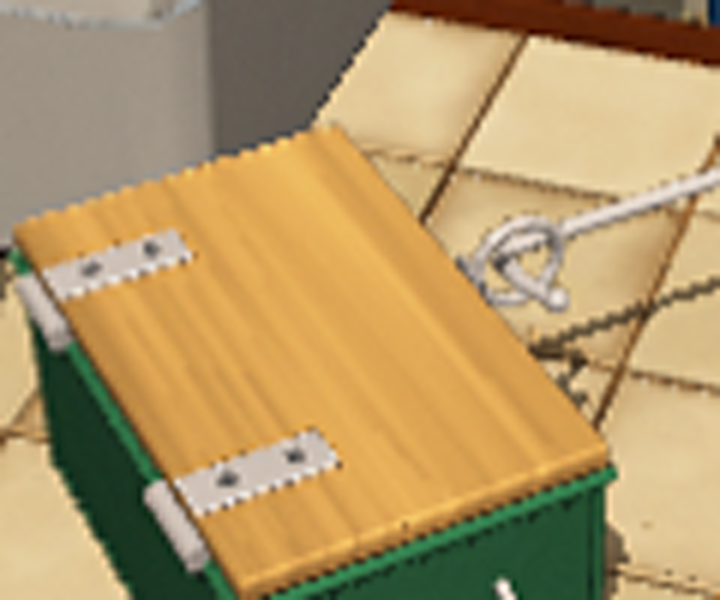

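The last 2 mm of pushing left the picture unchanged: the ring stays at s15 (515,261), which matches the model at angle 0. The force rose to about 4 N, so the lid sits on its stop. Next I centre the prong in the ring and withdraw sideways.

Call:
servo_tool([
  [[-0.1,0,0.1,0,0,0,-1],[-0.1,0,0.1,0,0,0,-1],[-0.1,0,0.1,0,0,0,-1],[-0.1,0,0.1,0,0,0,-1],[0,0,0,0,0,0,-1]],
])

```text
time: 24.05
ee_pos: [0.4182, 0.0932, 0.2563]
orientation: [-0.231, 0.504, 0.338, 0.76]
ft_force: [-0.5, -0.7, -1.9]
opening: 0.247
```

Run:
```python
from dirr import *
snap("side","s16.png",(220,290,160,220),10)
print(env.read_state()["ft_force"])
```

```text
[-0.277 -0.47  -1.64 ]
```

View pics/s16.png

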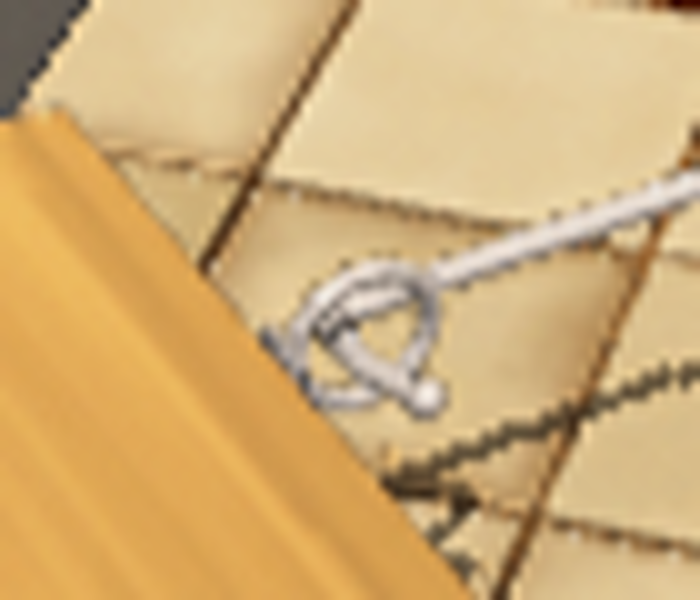

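Call:
servo_tool([
  [[-0.19,0,0.19,0,0,0,-1],[0,-0.4,0,0,0,0,-1],[0,-0.4,0,0,0,0,-1],[0,-0.4,0,0,0,0,-1],[0,-0.4,0,0,0,0,-1],[0,0,0,0,0,0,-1]],
])

```text
time: 24.7
ee_pos: [0.4317, 0.0828, 0.2589]
orientation: [-0.23, 0.504, 0.337, 0.761]
ft_force: [-0.3, 0.7, -0.7]
opening: 0.244
```

Run:
```python
from dirr import *
snap("side","s17.png",(220,290,160,220),10)
print(env.read_state()["ft_force"])
```

```text
[-0.515 -0.806 -1.191]
```

View pics/s17.png

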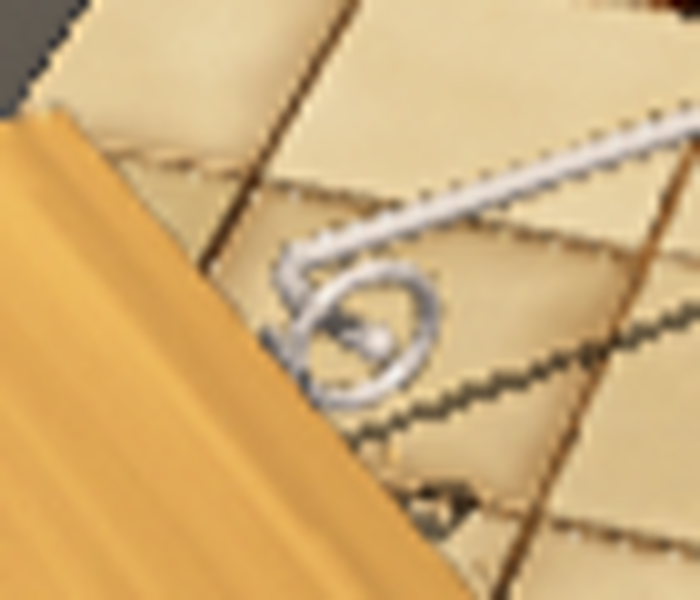

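The ball is centred in the ring hole at s17 (375,345). Withdrawing further.

Call:
servo_tool([
  [[0,-0.4,0,0,0,0,-1],[0,-0.4,0,0,0,0,-1],[0,-0.4,0,0,0,0,-1],[0,-0.4,0,0,0,0,-1],[0,-0.5,0,0,0,0,-1],[0,-0.5,0,0,0,0,-1],[0,-0.5,0,0,0,0,-1],[0,-0.5,0,0,0,0,-1],[0,0,0,0,0,0,-1]],
])

```text
time: 25.65
ee_pos: [0.4586, 0.0588, 0.2593]
orientation: [-0.231, 0.504, 0.337, 0.761]
ft_force: [0.5, 0.3, -0.8]
opening: 0.243
```

Run:
```python
from dirr import *
import plan2
snap("side","s18.png",(170,330,120,240),5)
print(env.read_state()["ft_force"])
# lay down target: original place, slightly inward
q=q0
lift=gp([.48,.075,.13],.1,0.); 
direct(lift,10,[(gp([.485,.07,.06],pps,0.),8),(gp([.485,.07,.0255],pps,0.),4)])
```

```text
[-0.412  0.315 -0.808]
t 25.7 TCP [0.4582 0.0591 0.2593] grasp [0.4971 0.1004 0.1237] q [ 0.06  0.78 -0.33  2.3   3.21  0.22 -0.93]
F [-0.41  0.32 -0.81] open 0.244
world d [-0.0352  0.0101  0.0061] cm in current frame [-1.2   3.29 -1.22] in target frame [-1.88  1.36 -2.9 ]
rotvec [ 0.6878  0.     -0.278 ]
 first [-0.1212  0.3339 -0.1224  0.0687  0.     -0.0277] last [-0.1857  0.1641 -0.2824  0.0687  0.     -0.0277]
q [-0.1772  0.7537 -0.1968  2.4458  2.6842  0.4908 -1.3136] max step 0.054 margin [2.8328 1.2137 1.1421 0.1142 0.932  0.1844 1.3464] minz tip 0.106
   [-0.3068  0.9313 -0.1839  2.3853  2.342   0.6214 -1.6104] 0.0
   [-0.2871  1.0192 -0.2149  2.3785  2.3848  0.7022 -1.6537] 0.0
```

View pics/s18.png

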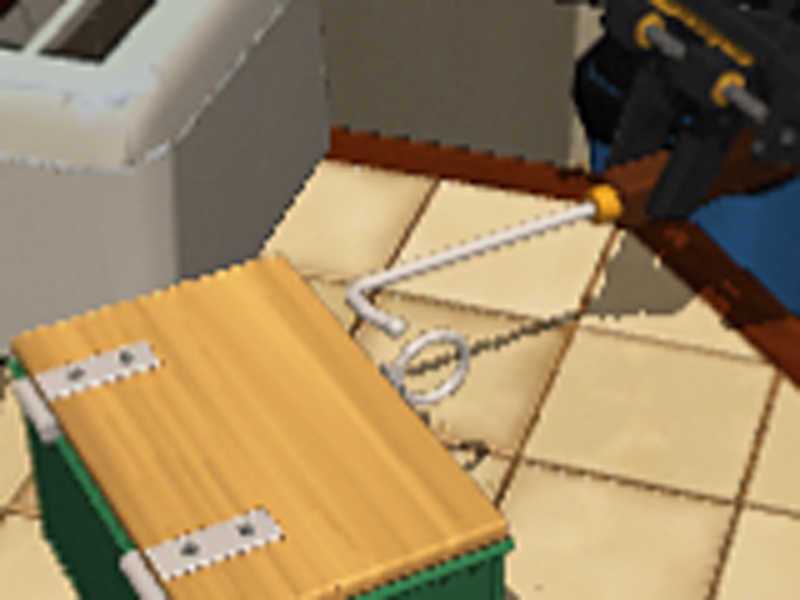

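Unhooked: the ball is at s18 (398,327), to the right of the ring at (432,368). The lid is flush. Now I swing the pole back right to its old place.

Call:
servo_tool([
  [[-0.12,0.1,-0.12,0.069,0,-0.028,-1],[-0.13,0.3,-0.14,0.069,0,-0.028,-1],[-0.14,0.3,-0.16,0.069,0,-0.028,-1],[-0.15,0.3,-0.18,0.069,0,-0.028,-1],[-0.15,0.28,-0.2,0.069,0,-0.028,-1],[-0.16,0.26,-0.22,0.069,0,-0.028,-1],[-0.17,0.24,-0.24,0.069,0,-0.028,-1],[-0.17,0.22,-0.26,0.069,0,-0.028,-1],[-0.18,0.2,-0.27,0.069,0,-0.028,-1],[-0.18,0.2,-0.28,0.069,0,-0.028,-1]],
])

```text
time: 26.7
ee_pos: [0.424, 0.0694, 0.2655]
orientation: [-0.027, 0.552, 0.04, 0.832]
ft_force: [0.0, -0.4, -1.6]
opening: 0.242
```

Run:
```python
from dirr import *
rr=direct(gp([.485,.07,.06],pps,0.),8)
print(np.array(rr)[3])
```

```text
t 26.7 TCP [0.424  0.0694 0.2655] grasp [0.481  0.0748 0.1301] q [-0.18  0.75 -0.19  2.44  2.68  0.49 -1.32]
F [ 0.04 -0.37 -1.57] open 0.242
world d [ 0.0084  0.0231 -0.0701] cm in current frame [ 6.86  2.22 -1.75] in target frame [ 6.4   2.45 -2.86]
rotvec [ 0.4609 -0.0001 -0.1942]
 first [ 0.8574  0.2772 -0.2194  0.0576 -0.     -0.0243] last [ 0.807   0.3065 -0.339   0.0576 -0.     -0.0243]
q [-0.3078  0.9312 -0.1823  2.3852  2.3436  0.6204 -1.612 ] max step 0.043 margin [2.7022 1.1488 1.277  0.1172 1.4585 0.4472 1.048 ] minz tip 0.043
[ 0.8365  0.2967 -0.2691  0.0576 -0.     -0.0243]
```

Call:
servo_tool([
  [[0.85,0.28,-0.22,0.058,0,-0.024,-1],[0.85,0.29,-0.24,0.058,0,-0.024,-1],[0.84,0.29,-0.25,0.058,0,-0.024,-1],[0.84,0.3,-0.27,0.058,0,-0.024,-1],[0.83,0.3,-0.29,0.058,0,-0.024,-1],[0.82,0.3,-0.3,0.058,0,-0.024,-1],[0.81,0.3,-0.32,0.058,0,-0.024,-1],[0.8,0.3,-0.34,0.058,0,-0.024,-1],[0,0,0,0,0,0,-1]],
])

```text
time: 27.6
ee_pos: [0.4326, 0.0933, 0.1948]
orientation: [0.112, 0.542, -0.166, 0.816]
ft_force: [0.7, 0.3, -1.4]
opening: 0.243
```

Run:
```python
from dirr import *
snap("side","s19.png",(230,360,110,230),5);snap("top","t19.png",(270,400,150,290),4)
rr=direct(gp([.485,.07,.028],pps,0.),4)
```

```text
t 27.7 TCP [0.4324 0.0924 0.1956] grasp [0.4851 0.0704 0.0602] q [-0.3   0.93 -0.19  2.39  2.35  0.62 -1.61]
F [ 0.36 -0.42  0.47] open 0.244
world d [-0.      0.0001 -0.0322] cm in current frame [ 2.97 -0.   -1.26] in target frame [ 2.97  0.01 -1.26]
rotvec [ 0.0011 -0.0009 -0.0036]
 first [ 0.7237 -0.0246 -0.3015  0.0001 -0.0004 -0.001 ] last [ 0.7234 -0.0226 -0.3025  0.0001 -0.0004 -0.001 ]
q [-0.289   1.0129 -0.212   2.3793  2.3829  0.6961 -1.652 ] max step 0.02 margin [2.7046 1.0671 1.258  0.1758 1.7571 0.5812 1.008 ] minz tip 0.011
```

View pics/s19.png

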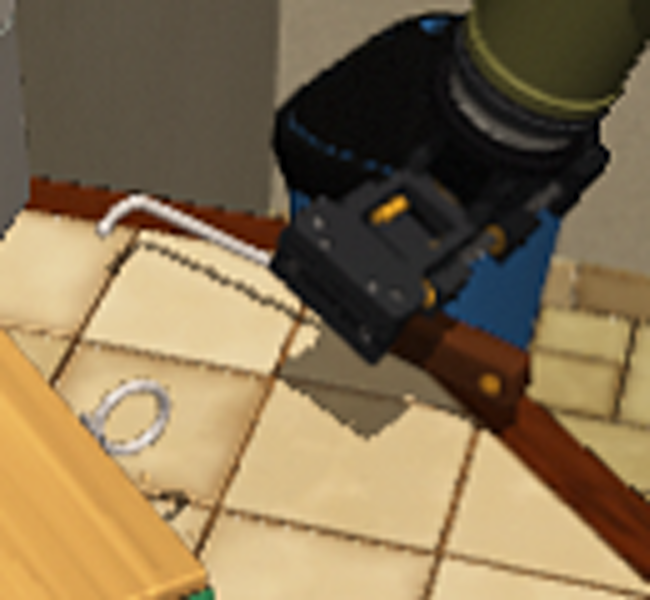

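View pics/t19.png

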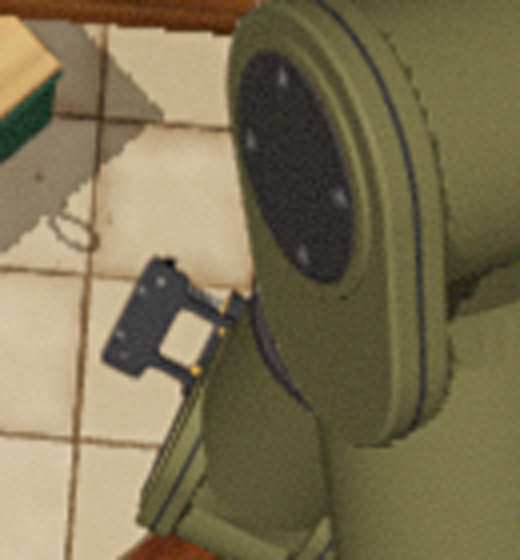

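Call:
servo_tool([
  [[0.74,0,-0.31,0,0,0,-1],[0.74,0,-0.31,0,0,0,-1],[0.74,0,-0.31,0,0,0,-1],[0.74,0,-0.31,0,0,0,-1],[0.1,0,-0.05,0,0,0,-1],[0,0,0,0,0,0,-1]],
])

```text
time: 28.3
ee_pos: [0.4325, 0.0922, 0.1619]
orientation: [0.112, 0.542, -0.167, 0.816]
ft_force: [-0.2, 1.1, -2.4]
opening: 0.242
```

Run:
```python
from dirr import *
snap("side","s20.png",(230,360,110,230),5)
rr=direct(gp([.485,.07,.0255],pps,0.),4)
```

```text
t 28.35 TCP [0.4325 0.0922 0.1622] grasp [0.4852 0.07   0.0268] q [-0.29  1.02 -0.22  2.38  2.39  0.7  -1.65]
F [-0.02  0.52 -1.17] open 0.243
world d [-0.0002  0.0003 -0.0013] cm in current frame [ 0.11  0.02 -0.08] in target frame [ 0.11  0.03 -0.08]
rotvec [-0.0007 -0.0008 -0.0026]
 first [ 0.0205  0.0063 -0.0154 -0.0002 -0.0003 -0.0006] last [ 0.0205  0.0064 -0.0154 -0.0002 -0.0003 -0.0006]
q [-0.2877  1.0192 -0.2139  2.3785  2.3856  0.7016 -1.6546] max step 0.001 margin [2.7223 1.0608 1.2549 0.181  1.7523 0.6596 1.0054] minz tip 0.008
```

View pics/s20.png

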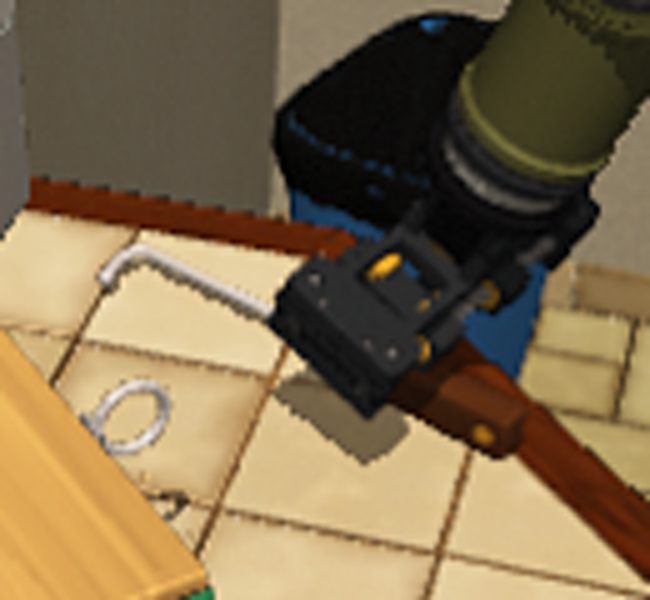

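The pole is about 1 mm above the worktop. I'll lower the last bit, release it and back off along the tool axis.

Call:
servo_tool([
  [[0.11,0,-0.05,0,0,0,-1],[0.04,0,-0.02,0,0,0,-1],[0,0,0,0,0,0,-1],[0,0,0,0,0,0,-0.4],[0,0,0,0,0,0,-0.3],[0,0,0,0,0,0,0],[0,0,0,0,0,0,0.5],[0,0,0,0,0,0,1],[0,0,0,0,0,0,1],[0,0,0,0,0,0,1]],
])

```text
time: 29.35
ee_pos: [0.4326, 0.0923, 0.1608]
orientation: [0.112, 0.541, -0.166, 0.817]
ft_force: [-0.0, 0.0, -0.5]
opening: 0.78
```

Call:
servo_tool([
  [[-0.5,0,0.2,0,0,0,1],[-0.8,0,0.3,0,0,0,1],[-1.2,0,0.5,0,0,0,1],[-1.5,0,0.6,0,0,0,1],[-1.5,0,0.6,0,0,0,1],[-1.5,0,0.6,0,0,0,1],[-1.5,0,0.6,0,0,0,1],[-1.5,0,0,0,0,0,1],[-1.5,0,0,0,0,0,1],[-1.5,0,0,0,0,0,1],[-1.5,0,0,0,0,0,1],[0,0,0,0,0,0,1]],
])

```text
time: 30.55
ee_pos: [0.4087, 0.1021, 0.3093]
orientation: [0.113, 0.54, -0.166, 0.817]
ft_force: [0.1, -0.9, 1.1]
opening: 1.002
```

Run:
```python
from dirr import *
snap("side","s21.png",(150,350,125,275),4);snap("top","t21.png",None,1.5)
s=env.read_state(); print(s["time"],s["ee_pos"],s["ft_force"],s["opening"])
```

```text
30.65 [0.409 0.102 0.308] [-0.085  0.62  -1.07 ] 1.0000377533986862
```

View pics/s21.png

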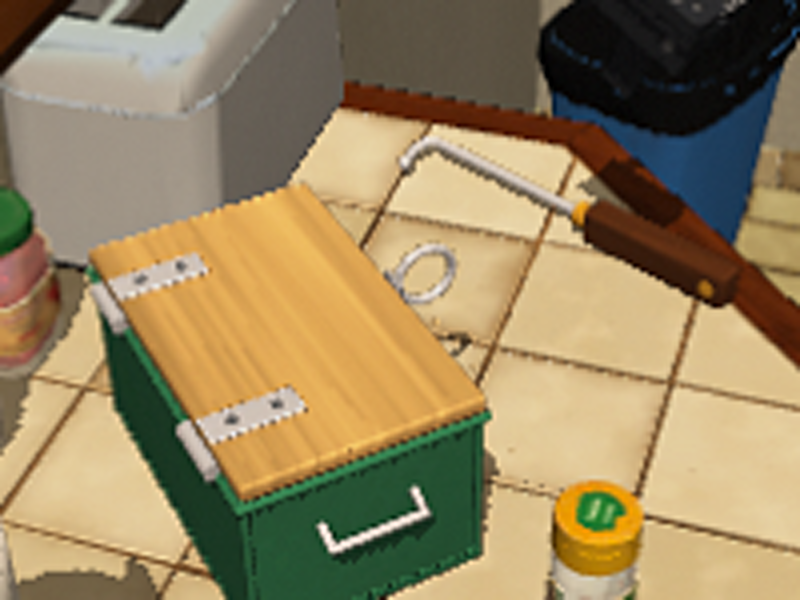

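View pics/t21.png

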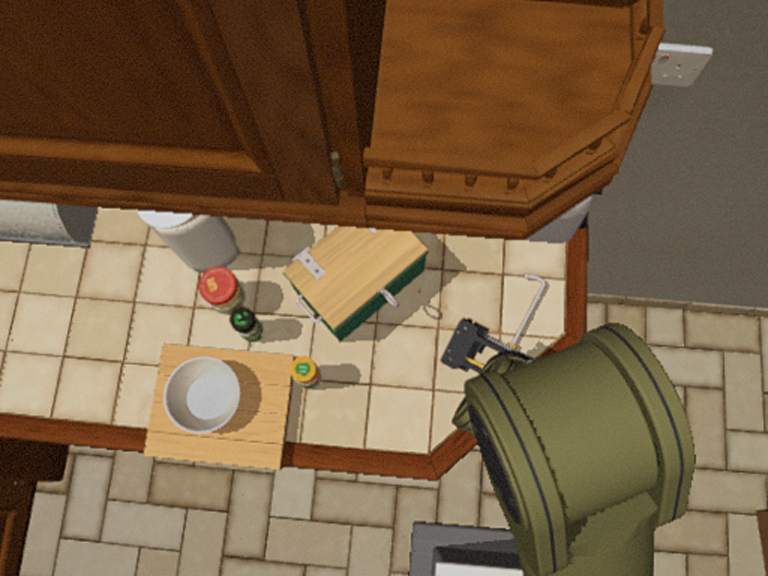

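Run:
```python
from plant import env
print(env.sign_off())
print(env.read_state()["time"])
```

```text
the job is handed in; nothing more can be done
None
the job is handed in; nothing more can be done
```

The bin lid is shut and the hook pole is back on the worktop near where it started, lying flat. I handed the job in at about 30.7 s of the 61 s allowed; no verdict was reported.

- **Closing the lid:** the hook went through the ring with the lid at about 1.23 rad. I brought it down slowly along its arc, with the wrist readings staying within a few newtons. In the pictures taken on the way down, the prong stayed in the ring.
- **Fully shut:** the ring ended where a shut lid should put it, to about 1 pixel (0.03 rad is about 1.6 pixels). It did not move when I pressed 2 mm further, while the force rose to about 4 N, so the lid was on its stop.
- **Final state:** the prong came out sideways without catching. The last pictures show the pole flat and well clear of the ring. The jars look where they stood, judged by eye, and the gripper is open and clear of everything.
- **Measurement disagreements:**
  - My position fits left errors of 1 to 4 pixels, a few of them from a misread point on the handle's front end.
  - The first two estimates of how the pole sat in the hand differed by about 0.05 rad, so I lined the hook up against the ring in the side picture before inserting it.

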